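Line up plaster figures by height on the drying board

ROBOT

A 6-joint arm with a two-finger parallel gripper is mounted at the origin on the work surface. World frame = base frame: x ahead of the robot, y to its left, z up, the work surface at z = 0. Lengths are in m, angles in rad, forces in N, time in s.
With the tool pointing down it reaches from about 0.35 to 0.85 m from the base axis. Payload 8.1 kg.
Tool frame: the origin (TCP) lies on the centre line of the jaws, within the pads' length; the fingertips stand robot.finger_overhang ahead of it and the grasp point (between the pads) lies 5 mm behind it (robot.finger_overhang is the distance from the TCP to the fingertips, in m); z points along the fingers, y is the direction in which the jaws open and shut (so a half turn about z gives the same grasp; the last joint's range is limited). The gripper opens to 93 mm and grips with 3 to 60 N. Pads are 15 mm wide; open, the fingers measure 128 mm over their backs; the gripper's body (75 mm by 188 mm) begins 65 mm behind the grasp point.
Start: joints at [1.265, 0.13, 1.488, -0, 1.523, -0.085], TCP at [0.131, 0.585, 0.202] pointing down, gripper open.
Joint ranges: [-2.96, 2.96], [-0.89, 2.26], [0.02, 2.5], [-1.34, 4.48], [0, 2.73], [-2.66, 2.66]. Speed limits (rad/s): [2.39, 2.39, 2.79, 3.14, 3.14, 3.14].

INTERFACE

Orientations are given as a rotation vector (axis times angle).
In Python, from plant import robot gives the robot as it stands. The module is installed in compiled form; this text tells all that it offers.
- The arm moves only by the tool carry_out, never from a script. Its argument "commands" is a list that holds one entry, the list of rows, each a list of 4 numbers: the shift along the tool's x, y, z in cm, then the turn about the tool's z in degrees. In form: [[[tx, ty, tz, roll], ...]]. A call has 1 to 20 rows; each row shifts and turns the commanded pose from where the row before left it, along the tool's axes as they then stand; what a row does not reach is not made up. A row lasts 1/12 s, in which the tool goes at most 41.7 mm and 7.16 degrees, less where a joint would pass 70% of its speed; a pose out of reach is approached as far as the arm can. A call is refused whole if a number of a shift passes 4.17 or a number of a turn 7.16, either way. A call with a gripper value outside its range is refused whole. "claw" is the finger opening in cm, from 0 to 9.3, set as the call begins (left out, the last holds). The fingers move at their own pace and stop on an object; "grip_force" is the grip in N (left out, the last holds). Time passes only in rows, so rows that do not move let the fingers close. It gives the time, the measured TCP pose, the force and the opening at its end, in the units of the state.
- robot.read_state(): the state, without advancing time (a new reading comes with each control period).
- robot.read_camera(name): name is "side" or "top"; returns the picture (384x512x3 uint8, red, green, blue); there is no depth.
- robot.camera_params(name): a dict with "mtx" (3x3 intrinsics, pixels), "R" (3x3) and "t" (3): a world point X has camera coordinates R X + t. Camera axes: x right, y down, z forward; pixel columns grow to the right and rows downward; lengths in m; the calibration is good to about 2 mm. A picture is of the moment at which its call begins. camera_params takes no time and is no camera call.
- robot.close_job(): hands the job in, once; it reports no verdict.
The state is a dict: "t": time; "q": joint angles; "dq": joint speeds; "joint_torque": joint torques, N m; "tool_pos": TCP position; "orientation": TCP orientation; "force": force on the tool from outside, world axes, zero at the start; "wrist_torque": the same for the moment, N m; "opening": finger opening in m.
Only numpy, scipy, OpenCV 4.12 (cv2) and the standard library are available. Lean on these libraries where they do the work, as an engineer would, in place of code of your own. Each camera call takes 0.05 s, during which the arm holds its last target.

TASK

Stand the four white plaster figures on the four cork discs of the drying board, one to a disc and centred on it, in order of height: the tallest on the disc next to the pale wooden stop block, down to the shortest at the end with the steel pull handle. Set each one down upright and gently, without dropping or toppling any, and leave the black mixing bowl where it is.

Things in the scene. Friction and masses are not known exactly. Their poses are not given: they have to be found in the camera images.
- figure_tallest: the tallest of four standing white plaster figures, alike but for size: 136 mm high, round plinth 58 mm across, 12 mm thick; upright round torso about 35 mm across up to 106 mm above the underside (grip it 98 mm above), narrower head in the top 22 mm. Loose, under 0.3 kg. Origin: centre of its underside; z up through the head.
- figure_tall: the second tallest of four standing white plaster figures, alike but for size: 114 mm high, round plinth 52 mm across, 12 mm thick; upright round torso about 32 mm across up to 84 mm above the underside (grip it 76 mm above), narrower head in the top 22 mm. Loose, under 0.3 kg. Origin: centre of its underside; z up through the head.
- figure_short: the third tallest of four standing white plaster figures, alike but for size: 92 mm high, round plinth 46 mm across, 12 mm thick; upright round torso about 29 mm across up to 62 mm above the underside (grip it 54 mm above), narrower head in the top 22 mm. Loose, under 0.3 kg. Origin: centre of its underside; z up through the head.
- figure_shortest: the shortest of four standing white plaster figures, alike but for size: 70 mm high, round plinth 40 mm across, 12 mm thick; upright round torso about 26 mm across up to 40 mm above the underside (grip it 32 mm above), narrower head in the top 22 mm. Loose, under 0.3 kg. Origin: centre of its underside; z up through the head.
- disc_a: one of the four alike round cork discs, 68 mm across and 4 mm thick, fixed in a straight row 95 mm apart along the dark wooden drying board (530 x 100 mm, its top 22 mm above the table); the letter says nothing about its place in the row. Origin: centre of its underside; its top is 4 mm higher.
- disc_b: one of the four alike round cork discs, 68 mm across and 4 mm thick, fixed in a straight row 95 mm apart along the dark wooden drying board (530 x 100 mm, its top 22 mm above the table); the letter says nothing about its place in the row. Origin: centre of its underside; its top is 4 mm higher.
- disc_c: one of the four alike round cork discs, 68 mm across and 4 mm thick, fixed in a straight row 95 mm apart along the dark wooden drying board (530 x 100 mm, its top 22 mm above the table); the letter says nothing about its place in the row. Origin: centre of its underside; its top is 4 mm higher.
- disc_d: one of the four alike round cork discs, 68 mm across and 4 mm thick, fixed in a straight row 95 mm apart along the dark wooden drying board (530 x 100 mm, its top 22 mm above the table); the letter says nothing about its place in the row. Origin: centre of its underside; its top is 4 mm higher.
- stop_block: pale wooden stop block, 80 mm across the board, 36 mm along it, 32 mm high, fixed at either end of the board in line with the discs, its centre 82.5 mm from the nearest disc's. At the other end, as far from the last disc, is a fixed steel pull handle, 78 mm wide across the board, 26 mm high. Origin: centre of the block's underside, on the board's top.
- bowl: black rubber mixing bowl, 80 mm across the rim, 38 mm high, empty and loose, standing among the figures; to be left alone. Origin: centre of its underside.
Things that resemble listed ones, but are neither listed nor needed, are in the scene too. Leave any green look-alike of the figure_tall alone. Leave any blue look-alike of the figure_short alone.

How it is judged:
At the end, for the whole second after the job is handed in: Each figure stands upright (within about 6 degrees), released and at rest on its own cork disc, its centre within 13 mm of the disc's centre, in order of height with the tallest on the disc nearest the stop block and the shortest on the farthest ((horizontal distance between figure_tallest and disc_a below 0.013 m or horizontal distance between figure_tallest and disc_b below 0.013 m or horizontal distance between figure_tallest and disc_c below 0.013 m or horizontal distance between figure_tallest and disc_d below 0.013 m) and horizontal distance between figure_tallest and stop_block between 0.0525 and 0.1125 m and angle between each of figure_tallest, figure_tall, figure_short, figure_shortest's own z axis and vertical below 0.1 rad and height (world z) of figure_tallest between 0.02 and 0.034 m and linear speed of each of figure_tallest, figure_tall, figure_short, figure_shortest below 0.02 m/s and angular speed of each of figure_tallest, figure_tall, figure_short, figure_shortest below 0.2 rad/s and contact force between the fingers and figure_tallest below 0.1 N and (horizontal distance between figure_tall and disc_a below 0.013 m or horizontal distance between figure_tall and disc_b below 0.013 m or horizontal distance between figure_tall and disc_c below 0.013 m or horizontal distance between figure_tall and disc_d below 0.013 m) and horizontal distance between figure_tall and stop_block between 0.1475 and 0.2075 m and height (world z) of figure_tall between 0.02 and 0.034 m and contact force between the fingers and figure_tall below 0.1 N and (horizontal distance between figure_short and disc_a below 0.013 m or horizontal distance between figure_short and disc_b below 0.013 m or horizontal distance between figure_short and disc_c below 0.013 m or horizontal distance between figure_short and disc_d below 0.013 m) and horizontal distance between figure_short and stop_block between 0.2425 and 0.3025 m and height (world z) of figure_short between 0.02 and 0.034 m and contact force between the fingers and figure_short below 0.1 N and (horizontal distance between figure_shortest and disc_a below 0.013 m or horizontal distance between figure_shortest and disc_b below 0.013 m or horizontal distance between figure_shortest and disc_c below 0.013 m or horizontal distance between figure_shortest and disc_d below 0.013 m) and horizontal distance between figure_shortest and stop_block between 0.3375 and 0.3975 m and height (world z) of figure_shortest between 0.02 and 0.034 m and contact force between the fingers and figure_shortest below 0.1 N); the robot touches nothing.
It fails at once if a figure topples (leans more than 40 degrees) (angle between any of figure_tallest, figure_tall, figure_short, figure_shortest's own z axis and vertical above 0.7 rad).
It fails at once if a figure is dropped (falls free at over 0.6 m/s, as from about 18 mm) ((contact force between the fingers and figure_tallest below 0.05 N and linear speed of figure_tallest above 0.6 m/s) or (contact force between the fingers and figure_tall below 0.05 N and linear speed of figure_tall above 0.6 m/s) or (contact force between the fingers and figure_short below 0.05 N and linear speed of figure_short above 0.6 m/s) or (contact force between the fingers and figure_shortest below 0.05 N and linear speed of figure_shortest above 0.6 m/s)).
It fails at once if the mixing bowl is shifted by more than 30 mm (distance of bowl from where it was at the start of the episode above 0.03 m).
It also fails if it takes over 128 s, if anything falls off the work surface, if the arm or the gripper's body presses on something with over 40 N, if the wrist force passes 120 N, or if a joint passes its speed limit or range.

## Working session

There is one attempt and no reset: what is moved stays moved. The work goes in short steps, Python scripts to look and compute and a tool call to move; the robot and the scene stay as the last step left them, time stands still between calls to the robot, and variables do not carry over. Pictures are saved under pics/ and viewed, and the job is handed in when it is done.

Besides the shell and the picture viewer there is one more tool, called as name(argument=value, ...), one argument or row to a line, values as JSON. carry_out: Moves the arm, as the interface text tells. Its arguments: {"type":"object","properties":{"commands":{"type":"array","items":{"type":"array","items":{"type":"array","items":{"type":"number"}}}},"claw":{"type":"number"},"grip_force":{"type":"number"}},"required":["commands"]}

```bash
mkdir -p pics; python3 - <<'E'
from plant import robot
import cv2
print(robot.read_state(), robot.finger_overhang)
for n in ("top","side"):
    im=robot.read_camera(n); cv2.imwrite(f"pics/{n}0.png",im[:,:,::-1]); print(n,robot.camera_params(n))
E
```

```text
{'t': 0.0, 'q': array([ 1.26461015e+00,  1.31179695e-01,  1.48925873e+00,  2.29818044e-05,
        1.52300266e+00, -8.54189133e-02]), 'dq': array([-1.27872932e-03,  1.40359699e-04, -4.08447960e-04,  6.81907041e-04,
        2.02383256e-04,  9.10456405e-06]), 'joint_torque': array([-5.02485655e-04, -5.59857595e+01, -4.91754162e+01,  7.69050163e-02,
        3.54957534e-02, -1.82699732e-04]), 'tool_pos': array([0.13118732, 0.58487254, 0.2011877 ]), 'orientation': array([-3.46036124e-01, -3.12209136e+00,  2.84067426e-03]), 'force': array([-0.16194774, -0.67451632, -0.30106639]), 'wrist_torque': array([-0.01149241, -0.0402666 , -0.00984028]), 'opening': 0.09294372796515192} 0.014
top {'mtx': array([[355.41446426,   0.        , 250.99043519],
       [  0.        , 355.41446426, 191.19014668],
       [  0.        ,   0.        ,   1.        ]]), 'R': array([[-0.02232131, -0.99866911,  0.04649484],
       [-0.98118223,  0.01296136, -0.19264849],
       [ 0.19178946, -0.04992008, -0.9801657 ]]), 't': array([-0.00686107,  0.50115882,  0.62760582])}
side {'mtx': array([[473.35584461,   0.        , 257.20294991],
       [  0.        , 473.35584461, 182.23980307],
       [  0.        ,   0.        ,   1.        ]]), 'R': array([[ 0.92653659, -0.37560775,  0.02118414],
       [-0.22258365, -0.59271763, -0.77404285],
       [ 0.30329271,  0.71246378, -0.63277871]]), 't': array([-0.45442702,  0.16960858,  0.80708223])}
```

View pics/top0.png

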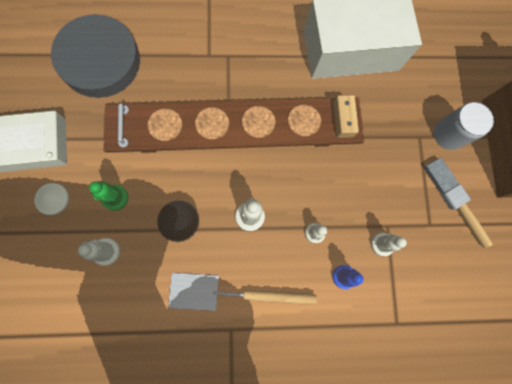

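View pics/side0.png

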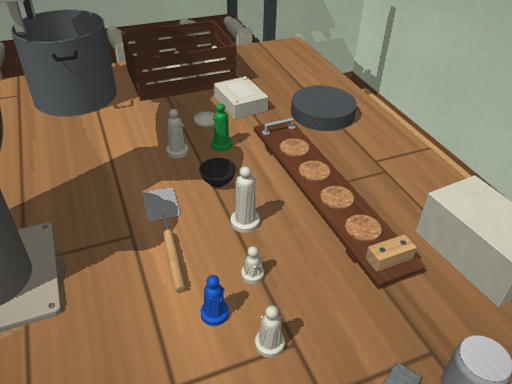

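```bash
cat > h.py <<'E'
import numpy as np, cv2
from plant import robot
def ray(n,uv,z):
    p=robot.camera_params(n); R=p["R"];t=p["t"]
    d=R.T@np.linalg.inv(p["mtx"])@np.array([uv[0],uv[1],1.]); c=-R.T@t
    return c+d*(z-c[2])/d[2]
def proj(n,X):
    p=robot.camera_params(n); x=p["mtx"]@(p["R"]@np.array(X,float)+p["t"]); return x[:2]/x[2]
E
python3 - <<'E'
from h import *
a=cv2.imread("pics/top0.png"); s=cv2.imread("pics/side0.png")
for n in("top","side"): print(n,proj(n,[.131,.585,.2]),proj(n,[0,0,0]))
cv2.imwrite("pics/c1.png",cv2.resize(a[180:290,70:420],None,fx=2.28,fy=2.28,interpolation=2))
cv2.imwrite("pics/c2.png",cv2.resize(a[85:165,95:370],None,fx=2.9,fy=2.9,interpolation=2))
cv2.imwrite("pics/c3.png",cv2.resize(s[90:370,140:440],None,fx=2.1,fy=2.1,interpolation=2))
E
```

```text
top [-235.13010527  475.25697378] [247.10499857 474.99741576]
side [28.84279994 31.91387212] [ -9.3196907  281.71568023]
```

View pics/c1.png

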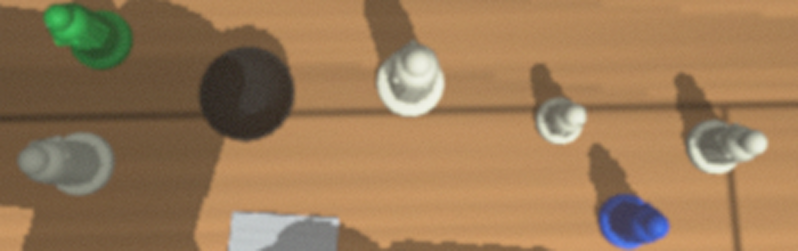

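View pics/c3.png

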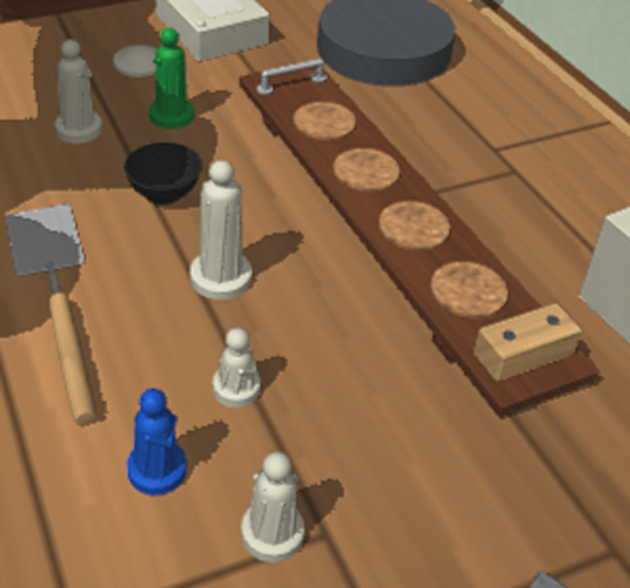

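View pics/c2.png

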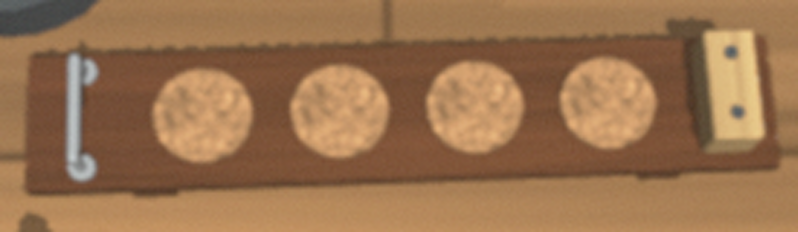

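```bash
cat >> h.py <<'E'
from scipy.optimize import least_squares
SP={"tallest":(.136,.029),"tall":(.114,.026),"short":(.092,.023),"shortest":(.070,.020)}
def white(im):
    hsv=cv2.cvtColor(im,cv2.COLOR_BGR2HSV); return ((hsv[...,1]<75)&(hsv[...,2]>75)).astype(np.uint8)
def blob(m,uv):
    n,l,st,c=cv2.connectedComponentsWithStats(m)
    ys,xs=np.nonzero(m); i=np.argmin((xs-uv[0])**2+(ys-uv[1])**2); k=l[ys[i],xs[i]]
    return (l==k).astype(np.uint8)
def plinth(n,im,uv,r,z):
    b=blob(white(im),uv); c=max(cv2.findContours(b,0,1)[0],key=len)[:,0,:]
    P=np.array([ray(n,p,z)[:2] for p in c]); g=ray(n,uv,z)[:2]
    f=lambda x:np.hypot(*(P-x).T)-(r-0.0005)
    s=least_squares(f,g,loss="cauchy",f_scale=.0015)
    return s.x,np.mean(abs(f(s.x))<.002),b.sum()
def discs(n,im):
    hsv=cv2.cvtColor(im,cv2.COLOR_BGR2HSV)
    return hsv
E
python3 - <<'E'
from h import *
a=cv2.imread("pics/top0.png"); s=cv2.imread("pics/side0.png")
T={"tallest":(249,217),"tall":(103,251),"short":(385,245),"shortest":(315,234)}
S={"tallest":(245,220),"tall":(177,150),"short":(270,343),"shortest":(252,273)}
for k in T:
    r=SP[k][1]
    for z in(.006,.012): print(k,z,plinth("top",a,T[k],r,z),plinth("side",s,S[k],r,z))
# discs
m=(a[...,2]>130).astype(np.uint8); m[:98]=0;m[150:]=0; m[:,:140]=0;m[:,325:]=0
n,l,st,c=cv2.connectedComponentsWithStats(m)
for i in range(1,n):
    if 400<st[i,4]<2000: print("disc top",c[i],st[i],ray("top",c[i],.026))
m=(s[...,2]>130).astype(np.uint8); 
poly=np.zeros_like(m); cv2.fillPoly(poly,[np.array([[262,133],[295,128],[385,232],[362,250]])],1)
n,l,st,c=cv2.connectedComponentsWithStats(m&poly)
for i in range(1,n):
    if 200<st[i,4]<2000: print("disc side",c[i],st[i],ray("side",c[i],.026))
b=(cv2.cvtColor(a,cv2.COLOR_BGR2GRAY)<60).astype(np.uint8)
print("stop",ray("top",(347,110),.054),"bowl",ray("top",(178,221),.03),"green",ray("top",(115,198),.01),"blue",ray("top",(347,277),.01))
E
```

```text
tallest 0.006 (array([ 0.45940054, -0.01408095]), np.float64(0.7816091954022989), np.uint64(747)) (array([ 0.45523456, -0.02087367]), np.float64(0.2857142857142857), np.uint64(1328))
tallest 0.012 (array([ 0.45878779, -0.01382949]), np.float64(0.8160919540229885), np.uint64(747)) (array([ 0.4530881 , -0.02631355]), np.float64(0.2857142857142857), np.uint64(1328))
tall 0.006 (array([0.3950382 , 0.26517759]), np.float64(0.594059405940594), np.uint64(892)) (array([0.39222246, 0.25580417]), np.float64(0.25), np.uint64(751))
tall 0.012 (array([0.39485144, 0.2633104 ]), np.float64(0.594059405940594), np.uint64(892)) (array([0.39058162, 0.24771957]), np.float64(0.25), np.uint64(751))
short 0.006 (array([ 0.39838925, -0.27938132]), np.float64(0.5952380952380952), np.uint64(612)) (array([ 0.39578343, -0.28287523]), np.float64(0.4634146341463415), np.uint64(1130))
short 0.012 (array([ 0.39815298, -0.27708037]), np.float64(0.6071428571428571), np.uint64(612)) (array([ 0.394218  , -0.28596913]), np.float64(0.4715447154471545), np.uint64(1130))
shortest 0.006 (array([ 0.42358825, -0.14400791]), n
[... 427 characters left out ...]
8 104  34  35 888] [ 0.65364496 -0.13048615  0.026     ]
disc top [164.42335766 124.22523462] [147 108  36  34 959] [0.64562881 0.15507363 0.026     ]
disc side [294.01234568 146.6       ] [280 138  29  18 405] [0.64222942 0.1497514  0.026     ]
disc side [314.08902692 169.96066253] [299 161  31  19 483] [0.64508102 0.05482702 0.026     ]
disc side [336.77702703 196.50675676] [321 186  33  22 592] [ 0.64768494 -0.03977728  0.026     ]
disc side [362.7527933  227.02513966] [345 215  37  25 716] [ 0.6500993 -0.1343323  0.026    ]
stop [ 0.66324244 -0.2118959   0.054     ] bowl [0.44855677 0.12393397 0.03      ] green [0.49843598 0.25098245 0.01      ] blue [ 0.33580992 -0.20116013  0.01      ]
```

```bash
cat >> h.py <<'E'
from scipy.spatial.transform import Rotation as Ro
def pose():
    s=robot.read_state(); R=Ro.from_rotvec(s["orientation"]).as_matrix()
    return s,np.array(s["tool_pos"]),R,np.degrees(np.arctan2(R[1,1],R[0,1]))
def goto(x,y,z,yaw=None):
    s,p,R,yw=pose(); 
    if yaw is None: yaw=yw
    roll=-(yaw-yw); roll=(roll+90)%180-90
    R2=R@Ro.from_euler("z",roll,degrees=True).as_matrix()
    d=np.array([x,y,z])-p; h=np.array([d[0],d[1],0])
    print("at",p.round(4),"yaw %.1f"%yw,"t %.2f"%s["t"],"open %.4f"%s["opening"],"F",s["force"].round(1),"q",s["q"].round(2))
    print(" roll first %.1f (%.1f rows); then shift cm in new tool axes"%(roll,abs(roll)/7.16),(R2.T@d*100).round(2),"rows %.1f"%(np.linalg.norm(d)/.0417))
E
python3 - <<'E'
from h import *
import itertools
# box: front face corners: bottom corners seen in top, top corners
for uv in((313,78),(411,66)): print("box base",ray("top",uv,0))
for z in (.05,.08,.1,.12):print(z,ray("top",(320,27),z),ray("top",(418,38),z), ray("side",(442,190),z))
print("base side",ray("side",(420,228),0),ray("side",(497,298),0))
goto(.457,-.017,.2,1.6)
E
```

```text
box base [ 0.76242185 -0.16050189  0.        ]
box base [ 0.79244931 -0.38468242  0.        ]
0.05 [ 0.85205873 -0.169498    0.05      ] [ 0.8282025  -0.37893895  0.05      ] [ 0.83844261 -0.1201174   0.05      ]
0.08 [ 0.83026865 -0.16100221  0.08      ] [ 0.80749348 -0.36095223  0.08      ] [ 0.80730497 -0.14629969  0.08      ]
0.1 [ 0.81574194 -0.15533836  0.1       ] [ 0.79368747 -0.34896108  0.1       ] [ 0.78654655 -0.16375456  0.1       ]
0.12 [ 0.80121522 -0.1496745   0.12      ] [ 0.77988146 -0.33696994  0.12      ] [ 0.76578812 -0.18120942  0.12      ]
base side [ 0.77268517 -0.15576905  0.        ] [ 0.79085051 -0.34220334  0.        ]
at [0.1312 0.5849 0.2013] yaw 77.4 t 0.10 open 0.0929 F [-0.5 -0.  -0.1] q [ 1.26  0.13  1.49 -0.    1.52 -0.09]
 roll first 75.8 (10.6 rows); then shift cm in new tool axes [-61.08  30.89   0.21] rows 16.4
```

Candidates (top view): white figures at (250,213) tallest, (103,250) tall (in shadow), (388,243) short and (316,232) shortest. Look-alikes to avoid are the green one (110,195) and the blue one (347,277), plus a flat white disc at (52,199). The crops confirm the sizes. The stop block is at right (347,115), so D3 is the tallest's disc.

carry_out(
  commands=[
    [[0,0,0,7],[0,0,0,7],[0,0,0,7],[0,0,0,7],[0,0,0,7],[0,0,0,7],[0,0,0,7],[0,0,0,7],[0,0,0,7],[0,0,0,7],[0,0,0,5.8],[-3.5,1.7,0,0],[-3.6,1.8,0,0],[-3.6,1.8,0,0],[-3.6,1.8,0,0],[-3.6,1.8,0,0],[-3.6,1.8,0,0],[-3.6,1.8,0,0],[-3.6,1.8,0,0]],
  ],
  claw=9.3,
  grip_force=15,
)

```text
t: 1.68
tool_pos: [0.2822, 0.3006, 0.2018]
orientation: [2.191, 2.252, -0.0]
force: [0.7, -0.9, -0.1]
opening: 0.093
```

```bash
python3 -c "
from h import *
goto(.457,-.017,.2,1.6)"
```

```text
at [0.2822 0.3006 0.2018] yaw 1.6 t 1.68 open 0.0930 F [ 0.7 -0.9 -0.1] q [ 0.69 -0.4   1.97 -0.    1.57  0.66]
 roll first -0.0 (0.0 rows); then shift cm in new tool axes [-32.23  16.58   0.19] rows 8.7
```

carry_out(
  commands=[
    [[-3.6,1.84,0,0],[-3.6,1.84,0,0],[-3.6,1.84,0,0],[-3.6,1.84,0,0],[-3.6,1.84,0,0],[-3.6,1.84,0,0],[-3.6,1.84,0,0],[-3.6,1.84,0,0],[-3.6,1.84,0,0],[0,0,0,0],[0,0,0,0]],
  ],
)

```text
t: 2.6
tool_pos: [0.4563, -0.0188, 0.2014]
orientation: [-2.195, -2.246, 0.002]
force: [0.7, 0.1, 0.1]
opening: 0.0928
```

```bash
python3 - <<'E'
from h import *
goto(.457,-.017,.094,1.6)
a=robot.read_camera("top")[:,:,::-1]; s=robot.read_camera("side")[:,:,::-1]
c=np.hstack([cv2.resize(a[60:300,140:400],(433,400)),cv2.resize(s[60:300,130:350],(366,400))]); cv2.imwrite("pics/p1.png",c)
print(proj("top",[.457,-.017,.187]),proj("side",[.457,-.017,.187]))
E
```

```text
at [ 0.4563 -0.0188  0.2014] yaw 1.3 t 2.60 open 0.0928 F [0.7 0.1 0.1] q [-0.15 -0.26  1.87  0.    1.54 -0.18]
 roll first -0.3 (0.0 rows); then shift cm in new tool axes [ 0.17  0.09 10.74] rows 2.6
[256.73378186 202.20518426] [245.21118139 143.46420571]
```

View pics/p1.png

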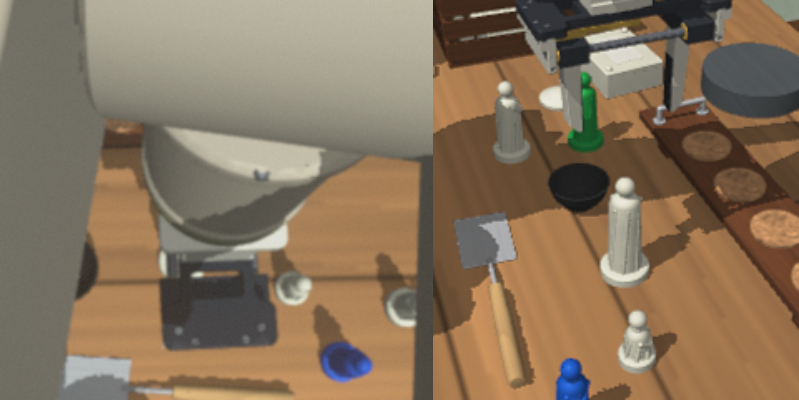

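```bash
python3 - <<'E'
from h import *
s=robot.read_camera("side")[:,:,::-1]
s=np.ascontiguousarray(s[60:240,190:310]); 
s=cv2.resize(s,None,fx=3.3,fy=3.3,interpolation=2)
for X in ([.4563-.0465,-.0188,.1874],[.4563+.0465,-.0188,.1874],[.4563,-.0188,.1874],[.457,-.017,.136]):
    u=(proj("side",X)-[190,60])*3.3; print(u); cv2.circle(s,tuple(int(v) for v in u),3,(0,0,255),-1)
cv2.imwrite("pics/p2.png",s)
E
```

```text
[ 97.29341824 294.9037534 ]
[264.17542157 259.52999523]
[182.18098549 276.91024772]
[181.71246202 353.06358325]
```

View pics/p2.png

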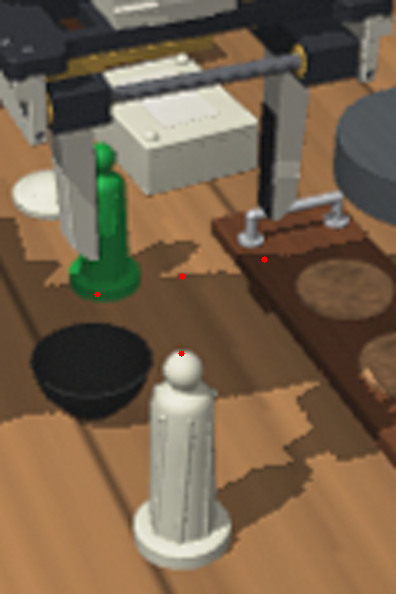

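carry_out(
  commands=[
    [[0,0,2,0],[0,0,2.5,0],[0,0,2.5,0],[0,0,2,0],[0,0,1.2,0],[0.1,0,0,0],[0,0,0,0],[0,0,0,0]],
  ],
)

```text
t: 3.42
tool_pos: [0.4573, -0.0156, 0.1018]
orientation: [2.189, 2.251, 0.002]
force: [-0.3, 0.5, 0.3]
opening: 0.0934
```

```bash
python3 - <<'E'
from h import *
goto(.457,-.017,.094,1.6)
st,p,R,_=pose()
s=robot.read_camera("side")[:,:,::-1]
s=np.ascontiguousarray(s[80:260,170:320]); 
s=cv2.resize(s,None,fx=3.3,fy=3.3,interpolation=2)
for d in ([-.0465,0,-.014],[.0465,0,-.014],[-.0465,0,.07],[.0465,0,.07]):
    u=(proj("side",p+d)-[170,80])*3.3; print(u); cv2.circle(s,tuple(int(v) for v in u),3,(0,0,255),-1)
cv2.imwrite("pics/p3.png",s)
E
```

```text
at [ 0.4573 -0.0156  0.1018] yaw 1.6 t 3.42 open 0.0934 F [-0.3  0.5  0.3] q [-0.15 -0.19  1.99  0.    1.34 -0.17]
 roll first 0.0 (0.0 rows); then shift cm in new tool axes [-0.14 -0.04  0.78] rows 0.2
[168.41820061 372.46421876]
[322.87860982 335.15577449]
[164.02793833 249.65836437]
[328.4089073  214.11265905]
```

View pics/p3.png

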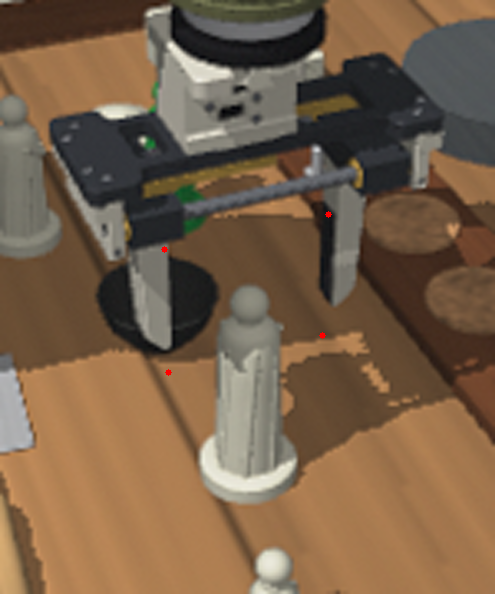

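```bash
python3 - <<'E'
from h import *
st,p,R,_=pose()
s=robot.read_camera("top")[:,:,::-1]
s=np.ascontiguousarray(s[80:300,170:380]); 
s=cv2.resize(s,None,fx=2.7,fy=2.7,interpolation=2)
for d in [[a,b,c] for a in(-.094,.094) for b in (-.0375,.0375) for c in(.07,.10)]+[[-.0465,0,-.014],[.0465,0,-.014]]:
    u=(proj("top",p+d)-[170,80])*2.7; cv2.circle(s,tuple(int(v) for v in u),3,(0,0,255) if d[2]<.08 else (255,0,0),-1)
cv2.imwrite("pics/p4.png",s)
E
```

```text
(no output)
```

View pics/p4.png

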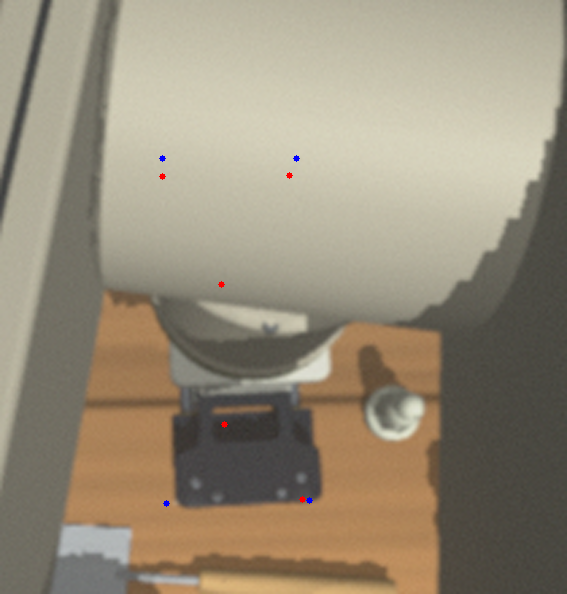

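carry_out(
  commands=[
    [[0,0,0.8,0],[0,0,0.7,0],[0,0,0,0],[0,0,0,0]],
  ],
)

```text
t: 3.85
tool_pos: [0.4557, -0.016, 0.0844]
orientation: [-2.191, -2.25, 0.001]
force: [0.2, -0.1, -0.0]
opening: 0.0929
```

```bash
python3 - <<'E'
from h import *
goto(.457,-.017,.086,1.6)
st,p,R,_=pose()
s=robot.read_camera("side")[:,:,::-1]
s=np.ascontiguousarray(s[90:240,185:305]); 
s=cv2.resize(s,None,fx=4,fy=4,interpolation=2)
for d in ([-.0465,0,-.014],[.0465,0,-.014],[-.0465,0,.07],[.0465,0,.07]):
    u=(proj("side",p+d)-[185,90])*4; print(u); cv2.circle(s,tuple(int(v) for v in u),3,(0,0,255),-1)
cv2.imwrite("pics/p5.png",s)
E
```

```text
at [ 0.4557 -0.016   0.0844] yaw 1.5 t 3.85 open 0.0929 F [ 0.2 -0.1 -0. ] q [-0.15 -0.18  2.01 -0.    1.31 -0.17]
 roll first -0.1 (0.0 rows); then shift cm in new tool axes [-0.11  0.13 -0.16] rows 0.1
[142.09744276 441.43024797]
[327.2670632  395.78438778]
[136.70982505 296.36315116]
[333.63348471 252.67610296]
```

View pics/p5.png

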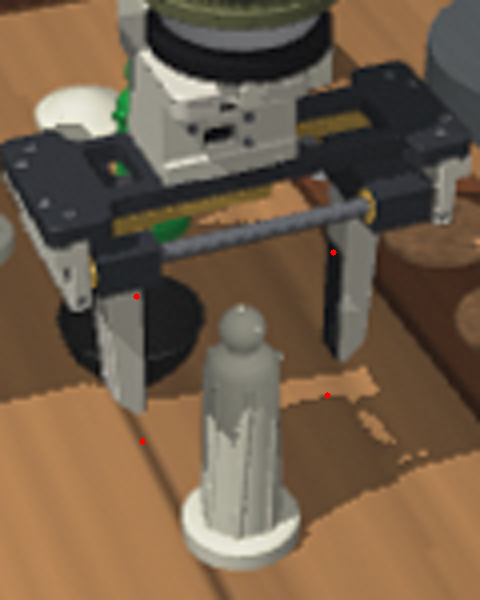

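carry_out(
  commands=[
    [[0,0,0.5,0],[0,0,0.5,0],[0,0,0,0],[0,0,0,0]],
  ],
)

```text
t: 4.23
tool_pos: [0.4559, -0.016, 0.0747]
orientation: [-2.191, -2.251, 0.001]
force: [1.1, -0.1, -0.7]
opening: 0.0931
```

carry_out(
  commands=[
    [[0,0,0,0],[0,0,0,0],[0,0,0,0],[0,0,0,0],[0,0,0,0],[0,0,0,0]],
  ],
  claw=4.2,
  grip_force=5,
)

```text
t: 4.73
tool_pos: [0.4564, -0.016, 0.0753]
orientation: [2.191, 2.251, 0.0]
force: [0.6, -0.1, 0.2]
opening: 0.0573
```

```bash
python3 - <<'E'
from h import *
goto(.457,-.017,.076,1.6)
st,p,R,_=pose()
s=robot.read_camera("side")[:,:,::-1]
s=np.ascontiguousarray(s[90:240,185:305]); 
s=cv2.resize(s,None,fx=4,fy=4,interpolation=2)
cv2.imwrite("pics/p6.png",s)
E
```

```text
at [ 0.4564 -0.016   0.0753] yaw 1.6 t 4.73 open 0.0573 F [ 0.6 -0.1  0.2] q [-0.15 -0.17  2.02  0.    1.29 -0.17]
 roll first -0.0 (0.0 rows); then shift cm in new tool axes [-0.1   0.05 -0.07] rows 0.0
```

View pics/p6.png

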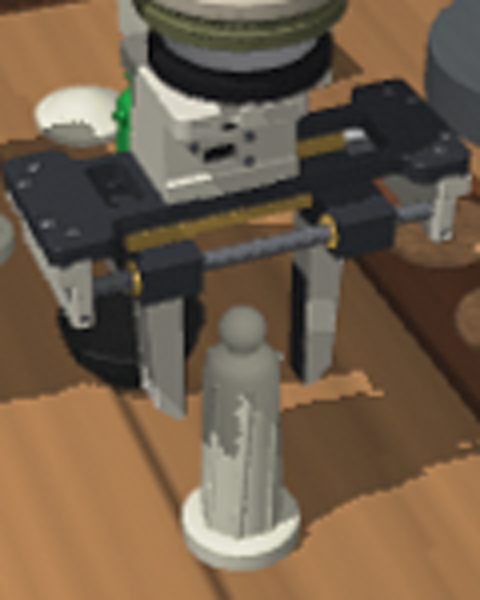

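carry_out(
  commands=[
    [[0,0,0,0],[0,0,0,0],[0,0,0,0],[0,0,0,0]],
  ],
)

```text
t: 5.12
tool_pos: [0.4563, -0.016, 0.0752]
orientation: [-2.191, -2.251, 0.0]
force: [-1.0, -0.8, 0.2]
opening: 0.0419
```

```bash
python3 - <<'E'
from h import *
goto(.457,-.017,.076,1.6)
s=robot.read_camera("side")[:,:,::-1]
s=np.ascontiguousarray(s[120:240,195:295]); 
s=cv2.resize(s,None,fx=5,fy=5,interpolation=2)
cv2.imwrite("pics/p7.png",s)
E
```

```text
at [ 0.4563 -0.016   0.0752] yaw 1.5 t 5.12 open 0.0419 F [-1.  -0.8  0.2] q [-0.15 -0.17  2.02 -0.    1.29 -0.17]
 roll first -0.1 (0.0 rows); then shift cm in new tool axes [-0.1   0.06 -0.08] rows 0.0
```

View pics/p7.png

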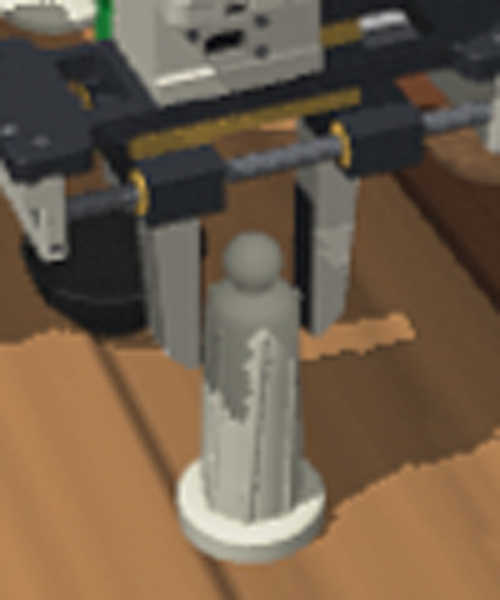

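carry_out(
  commands=[
    [[0,0,0,0],[0,0,0,0],[0,0,0,0],[0,0,0,0],[0,0,0,0]],
  ],
  claw=3.0,
  grip_force=3,
)

```text
t: 5.58
tool_pos: [0.4567, -0.016, 0.0755]
orientation: [2.191, 2.251, 0.001]
force: [1.9, 0.3, 1.9]
opening: 0.0356
```

```bash
python3 - <<'E'
from h import *
goto(.457,-.017,.076,1.6)
s=robot.read_camera("side")[:,:,::-1]
s=np.ascontiguousarray(s[120:240,195:295]); 
s=cv2.resize(s,None,fx=5,fy=5,interpolation=2)
cv2.imwrite("pics/p8.png",s)
E
```

```text
at [ 0.4567 -0.016   0.0755] yaw 1.6 t 5.58 open 0.0356 F [1.9 0.3 1.9] q [-0.15 -0.17  2.02  0.    1.29 -0.17]
 roll first -0.0 (0.0 rows); then shift cm in new tool axes [-0.1   0.03 -0.05] rows 0.0
```

View pics/p8.png

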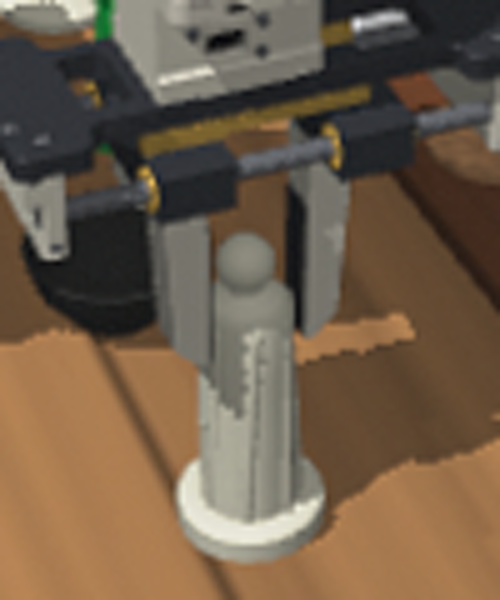

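carry_out(
  commands=[
    [[0,0,0,0],[0,0,0,0],[0,0,0,0],[0,0,0,0],[0,0,-0.3,0],[0,0,-1,0],[0,0,-2,0],[0,0,-2,0],[0,0,-2,0],[0,0,0,0],[0,0,0,0]],
  ],
  claw=2.5,
  grip_force=15,
)

```text
t: 6.55
tool_pos: [0.457, -0.0161, 0.1492]
orientation: [2.19, 2.25, 0.002]
force: [0.3, 0.1, -2.7]
opening: 0.0351
```

```bash
python3 - <<'E'
from h import *
goto(.652,-.1325,.16,1.6)
s=robot.read_camera("side")[:,:,::-1]
s=np.ascontiguousarray(s[50:240,175:325]); 
s=cv2.resize(s,None,fx=3.1,fy=3.1,interpolation=2)
cv2.imwrite("pics/p9.png",s)
E
```

```text
at [ 0.457  -0.0161  0.1492] yaw 1.6 t 6.55 open 0.0351 F [ 0.3  0.1 -2.7] q [-0.15 -0.24  1.94 -0.    1.44 -0.17]
 roll first -0.0 (0.0 rows); then shift cm in new tool axes [-12.18  19.17  -1.04] rows 5.5
```

View pics/p9.png

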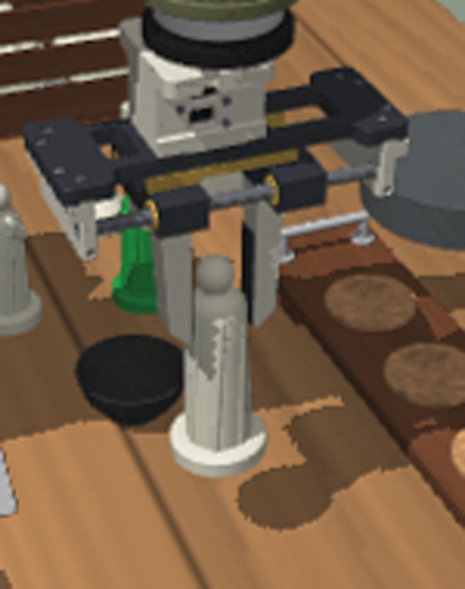

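carry_out(
  commands=[
    [[-1,1.6,0,0],[-2,3.2,0,0],[-2,3.2,0,0],[-2,3.2,0,0],[-2,3.2,0,0],[-2,3.2,0,0],[-1,1.6,0,0],[0,0,0,0],[0,0,0,0]],
  ],
)

```text
t: 7.35
tool_pos: [0.6503, -0.1309, 0.1448]
orientation: [-2.189, -2.247, 0.004]
force: [-0.6, -0.3, -2.5]
opening: 0.035
```

```bash
python3 - <<'E'
from h import *
goto(.652,-.131,.1055,1.6)
s=robot.read_camera("side")[:,:,::-1];a=robot.read_camera("top")[:,:,::-1]
cv2.imwrite("pics/p10.png",np.hstack([cv2.resize(np.ascontiguousarray(s[80:290,275:445]),(405,500),interpolation=2),cv2.resize(np.ascontiguousarray(a[60:200,230:340]),(393,500),interpolation=2)]))
E
```

```text
at [ 0.6503 -0.1309  0.1448] yaw 1.5 t 7.35 open 0.0350 F [-0.6 -0.3 -2.5] q [-0.28  0.34  1.36  0.    1.45 -0.3 ]
 roll first -0.1 (0.0 rows); then shift cm in new tool axes [-0.02  0.19  3.93] rows 0.9
```

View pics/p10.png

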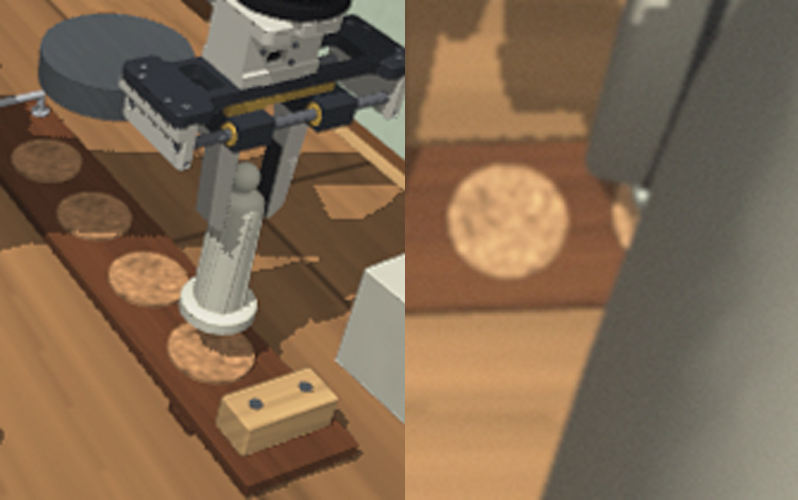

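```bash
python3 - <<'E'
from h import *
print(proj("side",[.65,-.131,.08]),proj("side",[.65,-.131,.20]))
def cr(u,v): return (275+u*170/405,80+v*210/500)
print("plinth ctr",cr(218,303),"head",cr(247,180), "disc", cr(213,350))
print(ray("side",cr(218,303),.081), ray("side",cr(247,180),.195))
E
```

```text
[366.54777963 204.60815214] [378.66793046 150.71629063]
plinth ctr (366.5061728395062, 207.26) head (378.679012345679, 155.6) disc (364.4074074074074, 227.0)
[ 0.64528077 -0.13803379  0.081     ] [ 0.64701789 -0.13720858  0.195     ]
```

carry_out(
  commands=[
    [[0,0.2,1,0],[0,0,1.2,0],[0,0,0.8,0],[0,0,0.4,0],[0,0,0,0],[0,0,0,0]],
  ],
)

```text
t: 7.95
tool_pos: [0.6531, -0.1305, 0.1137]
orientation: [-2.191, -2.251, 0.001]
force: [0.8, -0.6, -2.1]
opening: 0.0348
```

```bash
python3 - <<'E'
from h import *
goto(.652,-.131,.1015,1.6)
s=robot.read_camera("side")[:,:,::-1]
cv2.imwrite("pics/p11.png",cv2.resize(np.ascontiguousarray(s[140:280,310:430]),None,fx=4,fy=4,interpolation=2))
E
```

```text
at [ 0.6531 -0.1305  0.1137] yaw 1.6 t 7.95 open 0.0348 F [ 0.8 -0.6 -2.1] q [-0.27  0.36  1.38 -0.    1.4  -0.3 ]
 roll first -0.0 (0.0 rows); then shift cm in new tool axes [-0.05 -0.11  1.22] rows 0.3
```

View pics/p11.png

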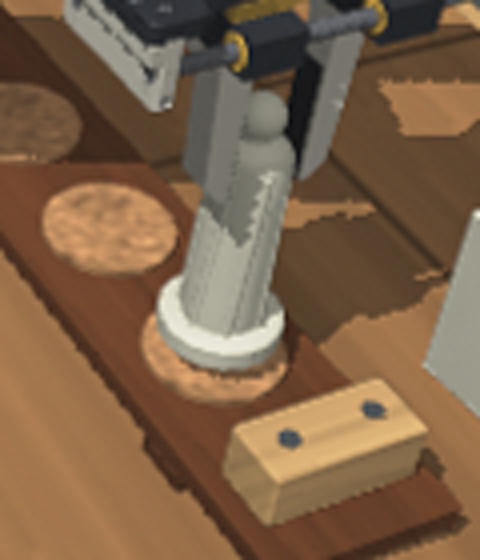

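carry_out(
  commands=[
    [[0,0,0.4,0],[0,0,0.4,0],[0,0,0.1,0],[0,0,0,0],[0,0,0,0]],
  ],
)

```text
t: 8.42
tool_pos: [0.6534, -0.1307, 0.1051]
orientation: [-2.191, -2.251, 0.0]
force: [0.5, -0.0, -2.2]
opening: 0.0346
```

```bash
python3 - <<'E'
from h import *
goto(.652,-.131,.1015,1.6)
s=robot.read_camera("side")[:,:,::-1]
cv2.imwrite("pics/p12.png",cv2.resize(np.ascontiguousarray(s[180:260,320:410]),None,fx=7,fy=7,interpolation=2))
E
```

```text
at [ 0.6534 -0.1307  0.1051] yaw 1.5 t 8.42 open 0.0346 F [ 0.5 -0.  -2.2] q [-0.27  0.37  1.39 -0.    1.38 -0.3 ]
 roll first -0.1 (0.0 rows); then shift cm in new tool axes [-0.03 -0.14  0.36] rows 0.1
```

View pics/p12.png

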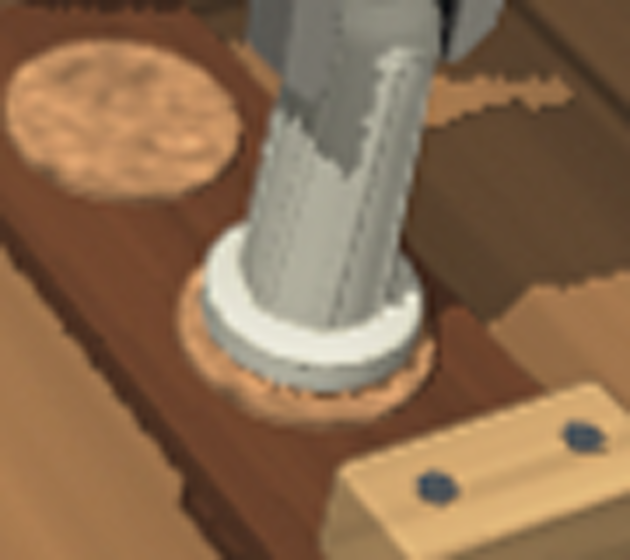

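carry_out(
  commands=[
    [[-0.2,-0.1,0.2,0],[0,0,0.1,0],[0,0,0,0],[0,0,0,0]],
  ],
)

```text
t: 8.8
tool_pos: [0.6525, -0.1328, 0.1021]
orientation: [-2.191, -2.251, 0.0]
force: [-0.3, -0.4, -3.0]
opening: 0.0352
```

```bash
python3 -c "
from h import *
goto(.652,-.131,.1015,1.6)"
```

```text
at [ 0.6525 -0.1328  0.1021] yaw 1.5 t 8.80 open 0.0352 F [-0.3 -0.4 -3. ] q [-0.28  0.37  1.4   0.    1.38 -0.3 ]
 roll first -0.1 (0.0 rows); then shift cm in new tool axes [ 0.18 -0.04  0.06] rows 0.0
```

carry_out(
  commands=[
    [[0,0,0.1,0],[0,0,0,0],[0,0,0,0]],
  ],
)

```text
t: 9.05
tool_pos: [0.6528, -0.1328, 0.1017]
orientation: [2.191, 2.251, 0.0]
force: [0.5, -0.7, 0.2]
opening: 0.0352
```

carry_out(
  commands=[
    [[0,0,0.1,0],[0,0,0,0],[0,0,0,0]],
  ],
)

```text
t: 9.3
tool_pos: [0.6533, -0.1329, 0.1014]
orientation: [2.19, 2.25, 0.001]
force: [-0.1, -0.2, 5.7]
opening: 0.035
```

carry_out(
  commands=[
    [[0,0,-0.1,0],[0,0,0,0],[0,0,0,0]],
  ],
)

```text
t: 9.55
tool_pos: [0.6529, -0.1328, 0.1015]
orientation: [2.191, 2.251, 0.001]
force: [0.7, 0.1, 2.8]
opening: 0.0347
```

carry_out(
  commands=[
    [[0,0,0,0],[0,0,0,0],[0,0,0,0],[0,0,0,0],[0,0,0,0],[0,0,0,0],[0,0,0,0],[0,0,-1,0],[0,0,-3,0],[0,0,-4,0],[0,0,-4,0]],
  ],
  claw=7.5,
)

```text
t: 10.47
tool_pos: [0.6515, -0.1324, 0.222]
orientation: [-2.19, -2.25, 0.002]
force: [0.5, -0.3, -0.7]
opening: 0.0748
```

```bash
python3 - <<'E'
from h import *
goto(.394,.260,.22,1.6)
s=robot.read_camera("side")[:,:,::-1]
cv2.imwrite("pics/p13.png",cv2.resize(np.ascontiguousarray(s[120:260,300:430]),None,fx=4,fy=4,interpolation=2))
E
```

```text
at [ 0.6515 -0.1324  0.222 ] yaw 1.5 t 10.47 open 0.0748 F [ 0.5 -0.3 -0.7] q [-0.28  0.3   1.26 -0.    1.59 -0.3 ]
 roll first -0.1 (0.0 rows); then shift cm in new tool axes [ 39.95 -24.64   0.29] rows 11.3
```

View pics/p13.png

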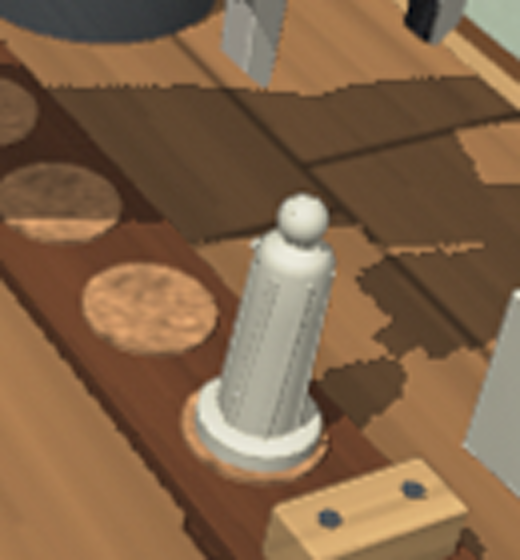

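carry_out(
  commands=[
    [[1.6,-1,0,0],[3.3,-2,0,0],[3.3,-2,0,0],[3.3,-2,0,0],[3.3,-2,0,0],[3.3,-2,0,0],[3.3,-2.1,0,0],[3.3,-2.1,0,0],[3.3,-2.1,0,0],[3.3,-2.1,0,0],[3.3,-2.1,0,0],[3.3,-2.1,0,0],[2.05,-1.04,0,0],[0,0,0,0],[0,0,0,0]],
  ],
)

```text
t: 11.77
tool_pos: [0.3951, 0.2609, 0.2221]
orientation: [2.187, 2.254, 0.002]
force: [0.1, -0.5, -0.1]
opening: 0.0749
```

```bash
python3 - <<'E'
from h import *
goto(.394,.260,.071,1.6)
a=robot.read_camera("top")[:,:,::-1];s=robot.read_camera("side")[:,:,::-1]
cv2.imwrite("pics/p14.png",np.hstack([cv2.resize(np.ascontiguousarray(s[60:220,120:280]),(400,400),interpolation=2),cv2.resize(np.ascontiguousarray(a[50:350,40:340]),(400,400),interpolation=2)]))
E
```

```text
at [0.3951 0.2609 0.2221] yaw 1.7 t 11.77 open 0.0749 F [ 0.1 -0.5 -0.1] q [ 0.48 -0.23  1.8  -0.    1.57  0.45]
 roll first 0.1 (0.0 rows); then shift cm in new tool axes [-0.09 -0.13 15.11] rows 3.6
```

View pics/p14.png

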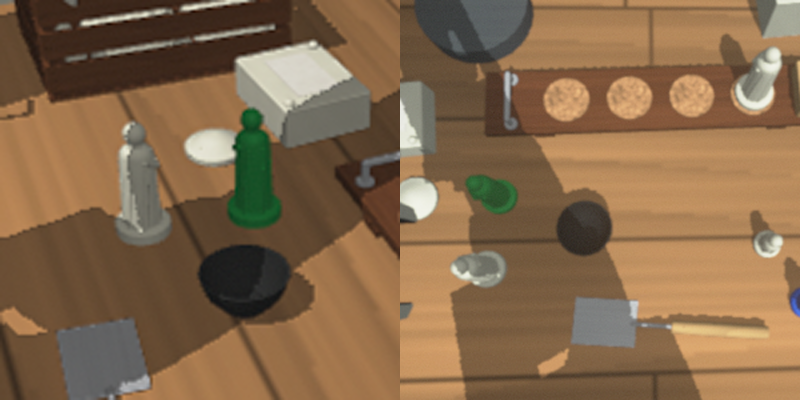

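```bash
python3 - <<'E'
from h import *
print(proj("top",[.395,.261,.208]),proj("side",[.395,.261,.208]))
a=robot.read_camera("top")[:,:,::-1];s=robot.read_camera("side")[:,:,::-1]
cv2.imwrite("pics/p15.png",np.vstack([cv2.resize(np.ascontiguousarray(s[:200]),(768,300)),cv2.resize(np.ascontiguousarray(a[130:330]),(768,300))]))
E
```

```text
[ 56.16476155 247.37729937] [169.36820089  69.34843883]
```

View pics/p15.png

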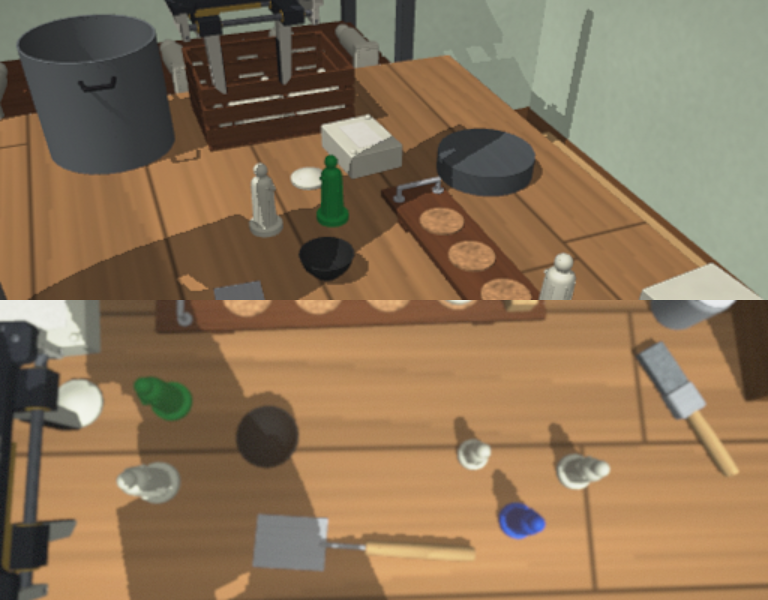

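carry_out(
  commands=[
    [[-0.1,-0.1,1.5,0],[0,0,3,0],[0,0,3,0],[0,0,3,0],[0,0,3,0],[0,0,2,0],[0,0,1,0],[0,0,0.4,0],[0,0,0,0],[0,0,0,0]],
  ],
)

```text
t: 12.8
tool_pos: [0.3957, 0.2591, 0.0536]
orientation: [2.192, 2.25, 0.003]
force: [0.5, -0.0, 0.6]
opening: 0.0751
```

```bash
python3 - <<'E'
from h import *
goto(.394,.260,.0535,1.6)
a=robot.read_camera("top")[:,:,::-1];s=robot.read_camera("side")[:,:,::-1]
cv2.imwrite("pics/p16.png",np.hstack([cv2.resize(np.ascontiguousarray(s[60:200,110:250]),(400,400),interpolation=2),cv2.resize(np.ascontiguousarray(a[170:300,40:170]),(400,400),interpolation=2)]))
E
```

```text
at [0.3957 0.2591 0.0536] yaw 1.5 t 12.80 open 0.0751 F [ 0.5 -0.   0.6] q [ 0.47 -0.09  1.99 -0.    1.24  0.45]
 roll first -0.1 (0.0 rows); then shift cm in new tool axes [ 0.1  -0.17  0.01] rows 0.0
```

View pics/p16.png

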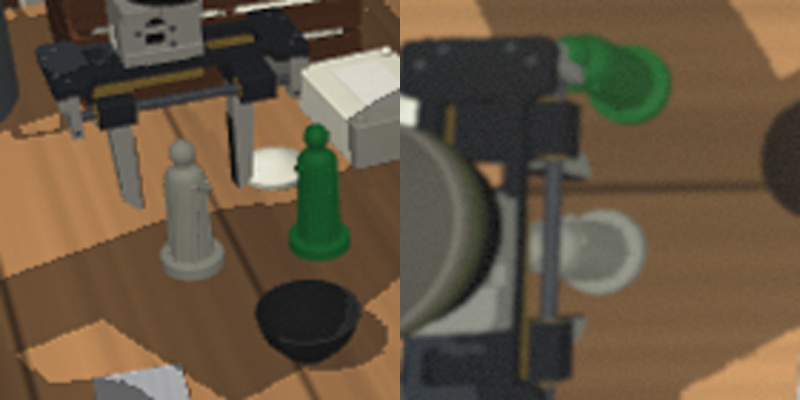

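carry_out(
  commands=[
    [[0,0,0,0],[0,0,0,0],[0,0,0,0],[0,0,0,0],[0,0,0,0],[0,0,0,0],[0,0,0,0],[0,0,0,0],[0,0,0,0]],
  ],
  claw=2.2,
  grip_force=5,
)

```text
t: 13.65
tool_pos: [0.3946, 0.2589, 0.0522]
orientation: [2.191, 2.251, 0.0]
force: [0.2, 0.3, 0.1]
opening: 0.0318
```

```bash
python3 - <<'E'
from h import *
goto(.394,.260,.0535,1.6)
a=robot.read_camera("top")[:,:,::-1];s=robot.read_camera("side")[:,:,::-1]
cv2.imwrite("pics/p17.png",np.hstack([cv2.resize(np.ascontiguousarray(s[60:200,110:250]),(400,400),interpolation=2),cv2.resize(np.ascontiguousarray(a[170:300,40:170]),(400,400),interpolation=2)]))
E
```

```text
at [0.3946 0.2589 0.0522] yaw 1.6 t 13.65 open 0.0318 F [0.2 0.3 0.1] q [ 0.47 -0.09  2.   -0.    1.24  0.45]
 roll first -0.0 (0.0 rows); then shift cm in new tool axes [ 0.11 -0.06 -0.13] rows 0.0
```

View pics/p17.png

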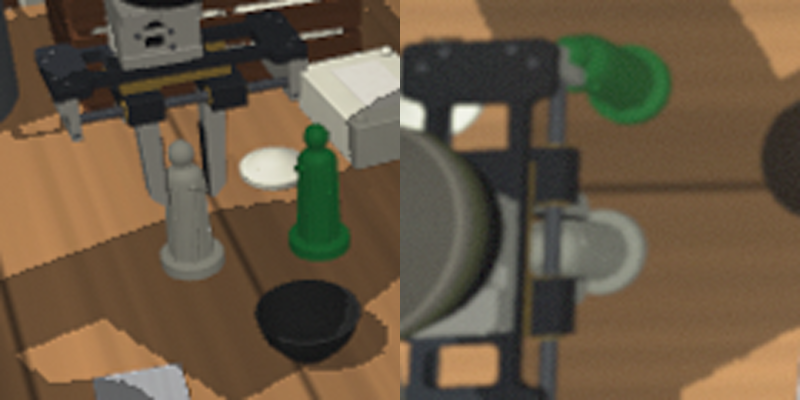

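carry_out(
  commands=[
    [[0,0,0,0],[0,0,0,0],[0,0,0,0],[0,0,-0.3,0],[0,0,-1.5,0],[0,0,-3,0],[0,0,-3,0],[0,0,-3,0],[0,0,-3,0],[0,0,-1,0],[0,0,0,0],[0,0,0,0]],
  ],
  claw=2.2,
  grip_force=15,
)

```text
t: 14.75
tool_pos: [0.3944, 0.2589, 0.1995]
orientation: [-2.191, -2.251, 0.0]
force: [0.6, -0.8, -2.1]
opening: 0.0318
```

```bash
python3 -c "
from h import *
goto(.650,-.038,.2,1.6)"
```

```text
at [0.3944 0.2589 0.1995] yaw 1.5 t 14.75 open 0.0318 F [ 0.6 -0.8 -2.1] q [ 0.47 -0.22  1.83  0.    1.53  0.45]
 roll first -0.1 (0.0 rows); then shift cm in new tool axes [-30.39  24.72  -0.05] rows 9.4
```

carry_out(
  commands=[
    [[-1.4,1.1,0,0],[-2.76,2.25,0,0],[-2.76,2.25,0,0],[-2.76,2.25,0,0],[-2.76,2.25,0,0],[-2.76,2.25,0,0],[-2.76,2.25,0,0],[-2.76,2.25,0,0],[-2.76,2.25,0,0],[-2.76,2.25,0,0],[-2.76,2.25,0,0],[-1.4,1.1,0,0],[0,0,0,0],[0,0,0,0],[0,0,0,0]],
  ],
)

```text
t: 16.0
tool_pos: [0.6481, -0.0375, 0.1976]
orientation: [-2.189, -2.249, 0.003]
force: [-0.2, 0.2, -1.0]
opening: 0.0315
```

carry_out(
  commands=[
    [[0,0,2,0],[0,0,3,0],[0,0,3,0],[0,0,2,0],[0,0,1,0],[0,0,0.5,0],[0,0,0,0],[0,0,0,0]],
  ],
)

```text
t: 16.67
tool_pos: [0.6503, -0.0379, 0.0867]
orientation: [2.19, 2.251, 0.002]
force: [0.6, -0.6, -1.2]
opening: 0.0315
```

```bash
python3 - <<'E'
from h import *
goto(.650,-.038,.0785,1.6)
s=robot.read_camera("side")[:,:,::-1]
cv2.imwrite("pics/p18.png",cv2.resize(np.ascontiguousarray(s[110:240,280:400]),None,fx=4.5,fy=4.5,interpolation=2))
E
```

```text
at [ 0.6503 -0.0379  0.0867] yaw 1.6 t 16.67 open 0.0315 F [ 0.6 -0.6 -1.2] q [-0.14  0.34  1.46  0.    1.34 -0.16]
 roll first -0.0 (0.0 rows); then shift cm in new tool axes [-0.01 -0.03  0.82] rows 0.2
```

View pics/p18.png

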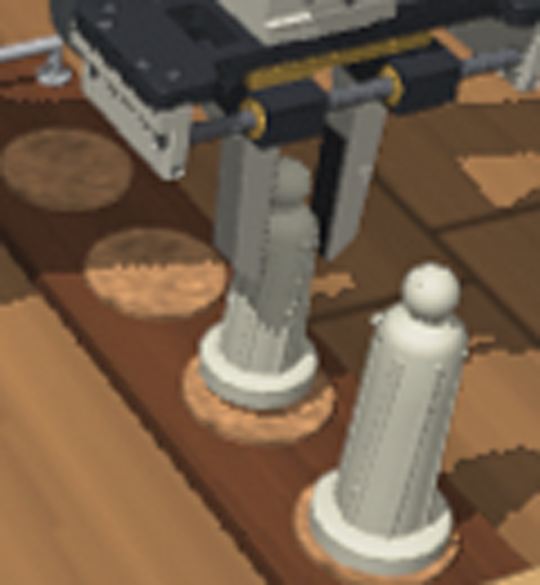

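carry_out(
  commands=[
    [[-0.1,0,0.4,0],[0,0,0.2,0],[0,0,0.1,0],[0,0,0,0],[0,0,0,0]],
  ],
)

```text
t: 17.13
tool_pos: [0.6498, -0.0394, 0.0784]
orientation: [2.191, 2.251, 0.0]
force: [0.7, 0.2, -1.1]
opening: 0.0313
```

carry_out(
  commands=[
    [[0,0,0.1,0],[0,0,0,0],[0,0,0,0]],
  ],
)

```text
t: 17.38
tool_pos: [0.6501, -0.0394, 0.0781]
orientation: [2.191, 2.251, 0.001]
force: [-1.2, 1.1, 5.1]
opening: 0.0314
```

carry_out(
  commands=[
    [[0,0,0.1,0],[0,0,0,0],[0,0,0,0]],
  ],
)

```text
t: 17.63
tool_pos: [0.6505, -0.0394, 0.078]
orientation: [2.19, 2.25, 0.002]
force: [-2.3, 0.6, 9.9]
opening: 0.0314
```

Contact. Ease off, release, raise.

carry_out(
  commands=[
    [[0,0,-0.15,0],[0,0,0,0],[0,0,0,0]],
  ],
)

```text
t: 17.88
tool_pos: [0.65, -0.0393, 0.078]
orientation: [2.191, 2.251, 0.001]
force: [0.1, 1.5, 3.3]
opening: 0.0315
```

carry_out(
  commands=[
    [[0,0,0,0],[0,0,0,0],[0,0,0,0],[0,0,0,0],[0,0,0,0],[0,0,0,0],[0,0,0,0],[0,0,-1,0],[0,0,-3,0],[0,0,-4,0],[0,0,-4,0],[0,0,-2,0],[0,0,0,0]],
  ],
  claw=7.0,
)

```text
t: 18.97
tool_pos: [0.6531, -0.0397, 0.2268]
orientation: [2.184, 2.244, 0.011]
force: [0.1, -0.9, 1.1]
opening: 0.0699
```

```bash
python3 - <<'E'
from h import *
goto(.397,-.281,.215,1.6)
s=robot.read_camera("side")[:,:,::-1]
cv2.imwrite("pics/p19.png",cv2.resize(np.ascontiguousarray(s[110:260,280:400]),None,fx=4,fy=4,interpolation=2))
E
```

```text
at [ 0.6531 -0.0397  0.2268] yaw 1.6 t 18.97 open 0.0699 F [ 0.1 -0.9  1.1] q [-0.14  0.26  1.3   0.    1.57 -0.17]
 roll first -0.0 (0.0 rows); then shift cm in new tool axes [-23.4  -26.29   0.92] rows 8.4
```

View pics/p19.png

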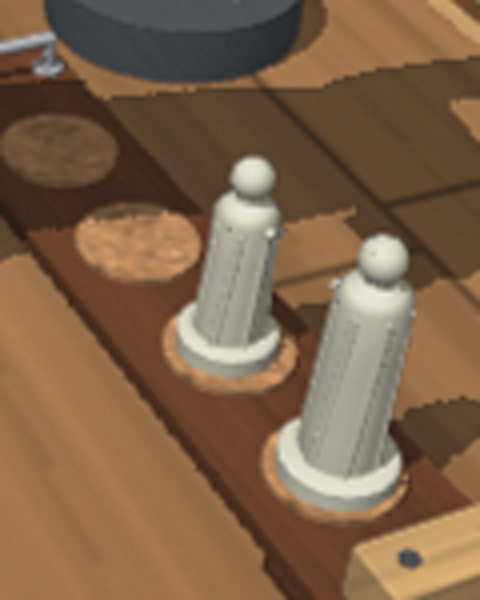

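carry_out(
  commands=[
    [[-1.3,-1.5,0,0],[-2.6,-2.92,0,0],[-2.6,-2.92,0,0],[-2.6,-2.92,0,0],[-2.6,-2.92,0,0],[-2.6,-2.92,0,0],[-2.6,-2.92,0,0],[-2.6,-2.92,0,0],[-2.6,-2.92,0,0],[-1.3,-1.4,0,0],[0,0,0,0],[0,0,0,0]],
  ],
)

```text
t: 20.02
tool_pos: [0.3925, -0.2805, 0.2168]
orientation: [-2.193, -2.247, -0.0]
force: [0.3, 0.2, 0.4]
opening: 0.07
```

```bash
python3 - <<'E'
from h import *
goto(.397,-.281,.034,1.6)
E
```

```text
at [ 0.3925 -0.2805  0.2168] yaw 1.4 t 20.02 open 0.0700 F [0.3 0.2 0.4] q [-0.73 -0.2   1.78  0.    1.56 -0.75]
 roll first -0.2 (0.0 rows); then shift cm in new tool axes [-0.09  0.47 18.28] rows 4.4
```

carry_out(
  commands=[
    [[-0.1,0.4,1.5,0],[0,0,3,0],[0,0,3,0],[0,0,3,0],[0,0,3,0],[0,0,2.2,0],[0,0,1.2,0],[0,0,0.8,0],[0,0,0.3,0],[0,0,0,0],[0,0,0,0]],
  ],
)

```text
t: 20.93
tool_pos: [0.3985, -0.2817, 0.0391]
orientation: [2.189, 2.25, 0.0]
force: [0.3, -0.6, -0.0]
opening: 0.0702
```

```bash
python3 - <<'E'
from h import *
goto(.397,-.281,.034,1.6)
a=robot.read_camera("top")[:,:,::-1];s=robot.read_camera("side")[:,:,::-1]
cv2.imwrite("pics/p20.png",np.hstack([cv2.resize(np.ascontiguousarray(s[220:384,180:344]),(400,400),interpolation=2),cv2.resize(np.ascontiguousarray(a[170:300,310:440]),(400,400),interpolation=2)]))
E
```

```text
at [ 0.3985 -0.2817  0.0391] yaw 1.6 t 20.93 open 0.0702 F [ 0.3 -0.6 -0. ] q [-0.72 -0.03  1.96  0.    1.21 -0.75]
 roll first -0.0 (0.0 rows); then shift cm in new tool axes [ 0.08 -0.15  0.51] rows 0.1
```

View pics/p20.png

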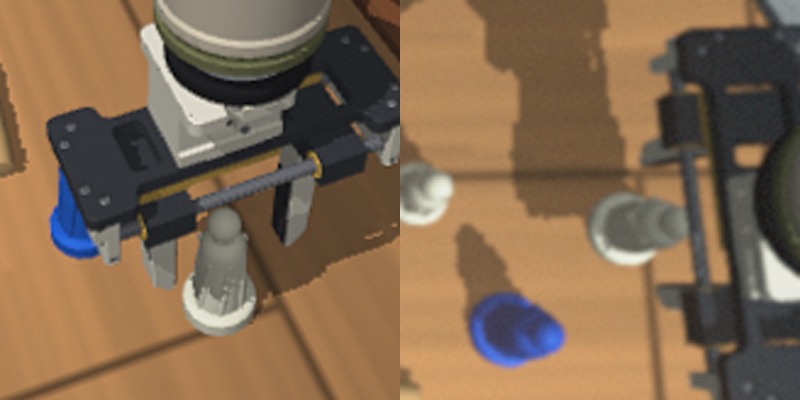

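carry_out(
  commands=[
    [[0,-0.1,0.5,0],[0,0,0.4,0],[0,0,0.2,0],[0,0,0,0],[0,0,0,0]],
  ],
)

```text
t: 21.45
tool_pos: [0.3963, -0.281, 0.0265]
orientation: [-2.191, -2.251, 0.0]
force: [-0.5, 0.3, 0.5]
opening: 0.0701
```

```bash
python3 - <<'E'
from h import *
goto(.397,-.281,.028,1.6)
_,p,_,_=pose()
print([proj("side",p+[d,-.0075,-.014]) for d in(-.035,.035)],[proj("top",p+[d,.0,-.014]) for d in(-.035,.035)])
a=robot.read_camera("top")[:,:,::-1];s=robot.read_camera("side")[:,:,::-1]
cv2.imwrite("pics/p21.png",np.hstack([cv2.resize(np.ascontiguousarray(s[284:364,220:300]),(400,400),interpolation=2),cv2.resize(np.ascontiguousarray(a[205:285,360:440]),(400,400),interpolation=2)]))
E
```

```text
at [ 0.3963 -0.281   0.0265] yaw 1.5 t 21.45 open 0.0701 F [-0.5  0.3  0.5] q [-0.72 -0.01  1.97  0.    1.18 -0.75]
 roll first -0.1 (0.0 rows); then shift cm in new tool axes [ 0.    0.07 -0.15] rows 0.0
[array([249.76322801, 350.91578376]), array([292.36097791, 335.79145641])] [array([386.46313529, 262.73107517]), array([383.12936797, 227.10392491])]
```

View pics/p21.png

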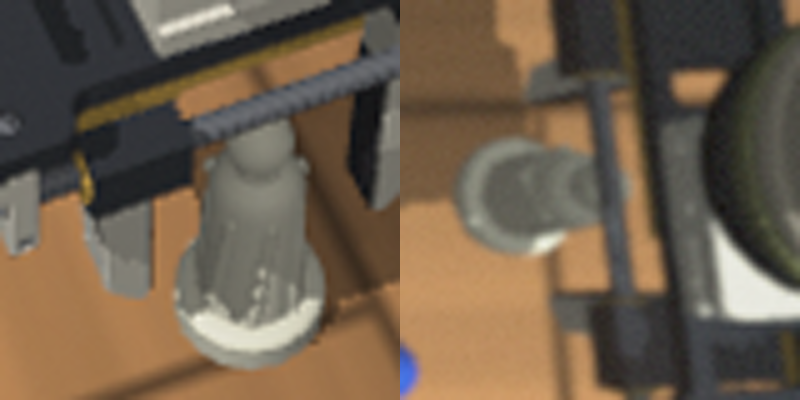

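carry_out(
  commands=[
    [[0,0,0,0],[0,0,0,0],[0,0,0,0],[0,0,0,0],[0,0,0,0],[0,0,0,0],[0,0,0,0],[0,0,0,0],[0,0,0,0]],
  ],
  claw=2.0,
  grip_force=5,
)

```text
t: 22.3
tool_pos: [0.3966, -0.2812, 0.0268]
orientation: [2.191, 2.251, 0.0]
force: [0.2, 0.9, 0.6]
opening: 0.0291
```

```bash
python3 - <<'E'
from h import *
goto(.397,-.281,.028,1.6)
a=robot.read_camera("top")[:,:,::-1];s=robot.read_camera("side")[:,:,::-1]
cv2.imwrite("pics/p22.png",np.hstack([cv2.resize(np.ascontiguousarray(s[284:364,220:300]),(400,400),interpolation=2),cv2.resize(np.ascontiguousarray(a[205:285,360:440]),(400,400),interpolation=2)]))
E
```

```text
at [ 0.3966 -0.2812  0.0268] yaw 1.6 t 22.30 open 0.0291 F [0.2 0.9 0.6] q [-0.72 -0.01  1.97  0.    1.18 -0.75]
 roll first -0.0 (0.0 rows); then shift cm in new tool axes [ 0.02  0.04 -0.12] rows 0.0
```

View pics/p22.png

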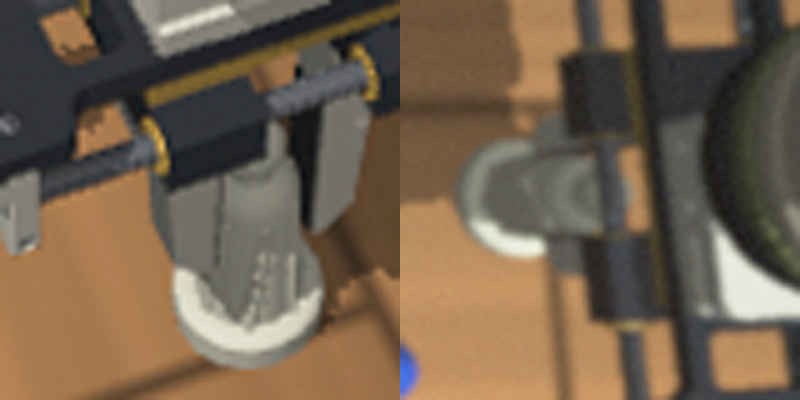

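carry_out(
  commands=[
    [[0,0,0,0],[0,0,0,0],[0,0,0,0],[0,0,-0.3,0],[0,0,-1.5,0],[0,0,-3,0],[0,0,-3,0],[0,0,-3,0],[0,0,-3,0],[0,0,-3,0],[0,0,-2,0],[0,0,-0.5,0],[0,0,0,0],[0,0,0,0]],
  ],
  claw=2.0,
  grip_force=15,
)

```text
t: 23.57
tool_pos: [0.3962, -0.2809, 0.2185]
orientation: [-2.19, -2.25, 0.0]
force: [-0.6, 0.3, -1.5]
opening: 0.0286
```

```bash
python3 -c "
from h import *
goto(.6465,.0572,.22,1.6)"
```

```text
at [ 0.3962 -0.2809  0.2185] yaw 1.6 t 23.57 open 0.0286 F [-0.6  0.3 -1.5] q [-0.72 -0.19  1.77 -0.    1.56 -0.75]
 roll first -0.0 (0.0 rows); then shift cm in new tool axes [33.1  25.97 -0.15] rows 10.1
```

carry_out(
  commands=[
    [[1.5,1.18,0,0],[3.01,2.36,0,0],[3.01,2.36,0,0],[3.01,2.36,0,0],[3.01,2.36,0,0],[3.01,2.36,0,0],[3.01,2.36,0,0],[3.01,2.36,0,0],[3.01,2.36,0,0],[3.01,2.36,0,0],[3.01,2.36,0,0],[1.5,1.2,0,0],[0,0,0,0],[0,0,0,0],[0,0,0,0]],
  ],
)

```text
t: 24.82
tool_pos: [0.646, 0.0562, 0.2174]
orientation: [-2.19, -2.25, 0.005]
force: [-0.4, -0.1, -0.1]
opening: 0.0286
```

carry_out(
  commands=[
    [[0,0,2,0],[0,0,3,0],[0,0,3,0],[0,0,3,0],[0,0,2,0],[0,0,1.5,0],[0,0,1,0],[0,0,0.2,0],[0,0,0,0],[0,0,0,0]],
  ],
)

```text
t: 25.65
tool_pos: [0.6479, 0.0562, 0.0641]
orientation: [2.191, 2.25, 0.002]
force: [0.4, -0.0, 0.6]
opening: 0.0288
```

```bash
python3 - <<'E'
from h import *
goto(.6465,.0572,.053,1.6)
s=robot.read_camera("side")[:,:,::-1]
cv2.imwrite("pics/p23.png",cv2.resize(np.ascontiguousarray(s[100:210,260:370]),None,fx=5,fy=5,interpolation=2))
E
```

```text
at [0.6479 0.0562 0.0641] yaw 1.5 t 25.65 open 0.0288 F [ 0.4 -0.   0.6] q [ 0.01  0.36  1.48 -0.    1.3  -0.02]
 roll first -0.1 (0.0 rows); then shift cm in new tool axes [ 0.1  -0.14  1.11] rows 0.3
```

View pics/p23.png

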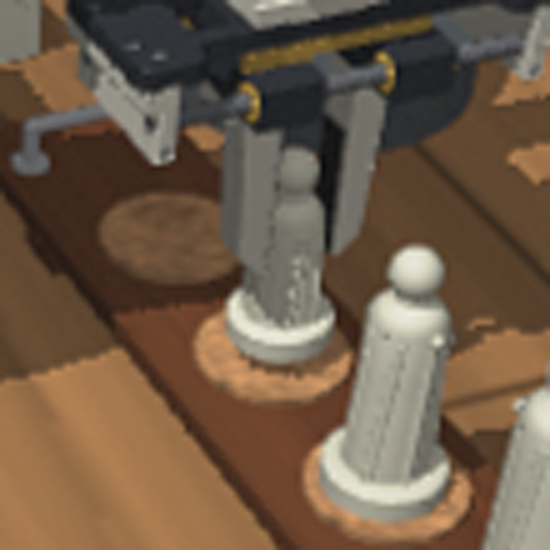

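carry_out(
  commands=[
    [[0.05,-0.1,0.4,0],[0,0,0.3,0],[0,0,0.2,0],[0,0,0.1,0],[0,0,0,0],[0,0,0,0]],
  ],
)

```text
t: 26.2
tool_pos: [0.6462, 0.0573, 0.0527]
orientation: [-2.191, -2.251, 0.0]
force: [0.0, -0.5, 0.2]
opening: 0.0287
```

carry_out(
  commands=[
    [[0,0,0.1,0],[0,0,0,0],[0,0,0,0]],
  ],
)

```text
t: 26.45
tool_pos: [0.6467, 0.0572, 0.0524]
orientation: [2.191, 2.251, 0.001]
force: [-1.2, 0.2, 4.1]
opening: 0.0285
```

carry_out(
  commands=[
    [[0,0,0.1,0],[0,0,0,0],[0,0,0,0]],
  ],
)

```text
t: 26.7
tool_pos: [0.6473, 0.0572, 0.052]
orientation: [2.19, 2.25, 0.003]
force: [-0.7, -0.9, 6.9]
opening: 0.0287
```

carry_out(
  commands=[
    [[0,0,-0.15,0],[0,0,0,0],[0,0,0,0]],
  ],
)

```text
t: 26.95
tool_pos: [0.6462, 0.0571, 0.0521]
orientation: [-2.191, -2.251, 0.0]
force: [0.8, 0.4, 2.0]
opening: 0.0285
```

carry_out(
  commands=[
    [[0,0,0,0],[0,0,0,0],[0,0,0,0],[0,0,0,0],[0,0,0,0],[0,0,0,0],[0,0,-1,0],[0,0,-3,0],[0,0,-4,0],[0,0,-4,0],[0,0,-4,0],[0,0,-1.5,0],[0,0,0,0]],
  ],
  claw=6.0,
)

```text
t: 28.03
tool_pos: [0.6494, 0.0573, 0.2356]
orientation: [2.185, 2.246, 0.013]
force: [-0.1, 0.9, 0.0]
opening: 0.0602
```

```bash
python3 - <<'E'
from h import *
goto(.422,-.146,.215,1.6)
s=robot.read_camera("side")[:,:,::-1]
cv2.imwrite("pics/p24.png",cv2.resize(np.ascontiguousarray(s[100:260,260:400]),None,fx=3.7,fy=3.7,interpolation=2))
E
```

```text
at [0.6494 0.0573 0.2356] yaw 1.6 t 28.03 open 0.0602 F [-0.1  0.9  0. ] q [ 0.01  0.25  1.3   0.    1.59 -0.02]
 roll first -0.0 (0.0 rows); then shift cm in new tool axes [-19.68 -23.32   1.79] rows 7.3
```

View pics/p24.png

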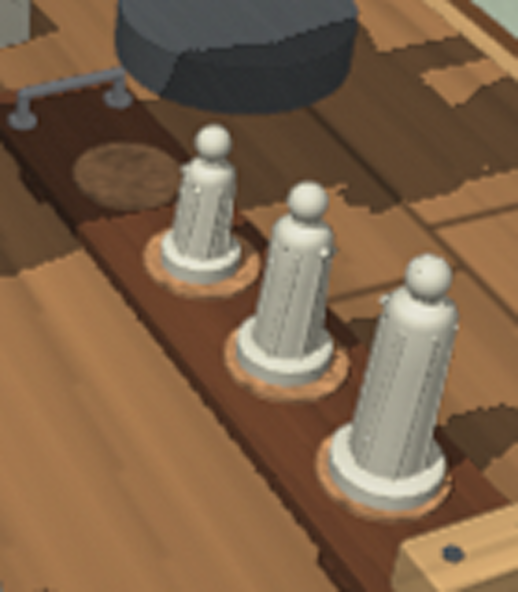

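carry_out(
  commands=[
    [[-1.2,-1.5,0,0],[-2.5,-2.9,0,0],[-2.5,-2.9,0,0],[-2.5,-2.9,0,0],[-2.5,-2.9,0,0],[-2.5,-2.9,0,0],[-2.5,-2.9,0,0],[-2.5,-2.9,0,0],[-1,-1.5,0,0],[0,0,2,6.3],[0,0,2,6.3],[0,0,2,6.3],[0,0,1,6.3],[0,0,1,6.4],[0,0,0,0],[0,0,0,0]],
  ],
)

```text
t: 29.42
tool_pos: [0.4173, -0.1454, 0.1456]
orientation: [-2.716, -1.573, 0.003]
force: [-0.0, -0.8, 0.7]
opening: 0.0597
```

```bash
python3 - <<'E'
from h import *
goto(.422,-.146,.05,-30)
a=robot.read_camera("top")[:,:,::-1];s=robot.read_camera("side")[:,:,::-1]
cv2.imwrite("pics/p25.png",np.hstack([cv2.resize(np.ascontiguousarray(s[150:310,180:340]),(400,400),interpolation=2),cv2.resize(np.ascontiguousarray(a[160:300,260:400]),(400,400),interpolation=2)]))
E
```

```text
at [ 0.4173 -0.1454  0.1456] yaw -29.9 t 29.42 open 0.0597 F [-0.  -0.8  0.7] q [-0.45 -0.27  1.98 -0.    1.44  0.07]
 roll first 0.1 (0.0 rows); then shift cm in new tool axes [0.19 0.46 9.56] rows 2.3
```

View pics/p25.png

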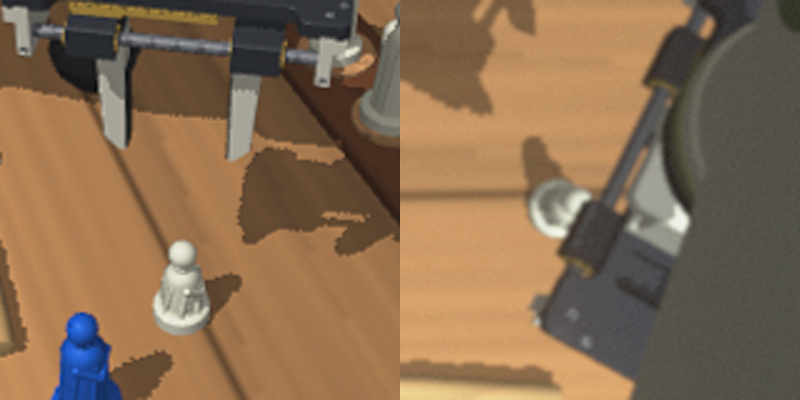

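carry_out(
  commands=[
    [[0.2,0.4,1.5,0],[0,0,2.5,0],[0,0,2.5,0],[0,0,2,0],[0,0,1.2,0],[0,0,0.8,0],[0,0,0.5,0],[0,0,0.4,0],[0,0,0,0],[0,0,0,0]],
  ],
)

```text
t: 30.35
tool_pos: [0.4237, -0.1466, 0.034]
orientation: [2.72, 1.57, 0.001]
force: [-0.2, -0.3, 0.6]
opening: 0.0601
```

```bash
python3 - <<'E'
from h import *
goto(.422,-.146,.028,-30)
_,p,R,_=pose()
a=robot.read_camera("top")[:,:,::-1];s=robot.read_camera("side")[:,:,::-1]
cv2.imwrite("pics/p26.png",np.hstack([cv2.resize(np.ascontiguousarray(s[220:300,210:290]),(400,400),interpolation=2),cv2.resize(np.ascontiguousarray(a[190:270,280:360]),(400,400),interpolation=2)]))
for d in(-.03,.03): print((proj("side",p+R@[0,d,.014])-[210,220])*5,(proj("top",p+R@[0,d,.014])-[280,190])*5+[400,0])
E
```

```text
at [ 0.4237 -0.1466  0.034 ] yaw -30.0 t 30.35 open 0.0601 F [-0.2 -0.3  0.6] q [-0.45 -0.13  2.07 -0.    1.2   0.08]
 roll first -0.0 (0.0 rows); then shift cm in new tool axes [-0.03 -0.18  0.6 ] rows 0.2
[132.24699365 225.03619394] [554.95972259 276.82294946]
[303.92188049 245.84328441] [623.03902018 142.42821706]
```

View pics/p26.png

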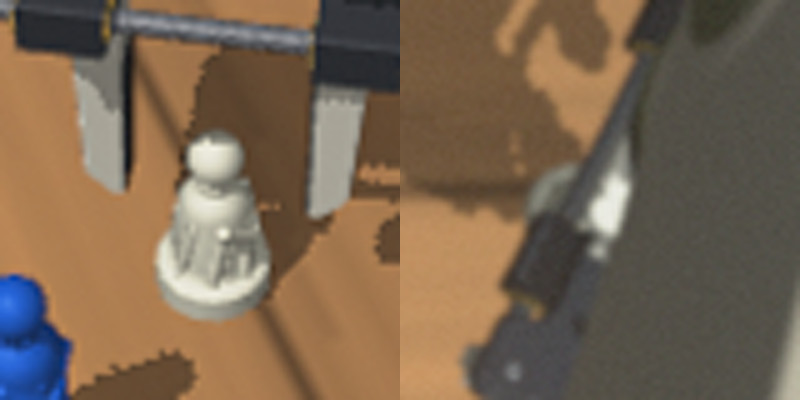

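carry_out(
  commands=[
    [[0,-0.15,0.4,0],[0,0,0.4,0],[0,0,0.2,0],[0,0,0,0],[0,0,0,0]],
  ],
)

```text
t: 30.87
tool_pos: [0.4215, -0.1454, 0.0229]
orientation: [-2.721, -1.569, 0.001]
force: [0.5, -0.9, -0.5]
opening: 0.0598
```

carry_out(
  commands=[
    [[0,0,0.3,0],[0,0,0.2,0],[0,0,0,0],[0,0,0,0]],
  ],
)

```text
t: 31.2
tool_pos: [0.4217, -0.1455, 0.018]
orientation: [-2.721, -1.569, 0.0]
force: [0.0, 0.3, -0.3]
opening: 0.0595
```

```bash
python3 - <<'E'
from h import *
goto(.422,-.146,.016,-30)
s=robot.read_camera("side")[:,:,::-1]
cv2.imwrite("pics/p27.png",cv2.resize(np.ascontiguousarray(s[220:300,210:290]),(600,600),interpolation=2))
E
```

```text
at [ 0.4217 -0.1455  0.018 ] yaw -30.1 t 31.20 open 0.0595 F [ 0.   0.3 -0.3] q [-0.45 -0.11  2.09  0.    1.17  0.08]
 roll first -0.1 (0.0 rows); then shift cm in new tool axes [-0.03  0.05  0.2 ] rows 0.1
```

View pics/p27.png

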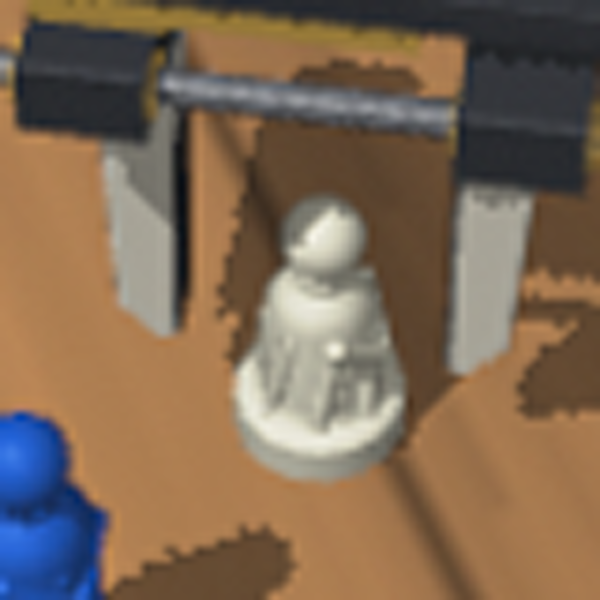

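carry_out(
  commands=[
    [[0,0,0.3,0],[0,0,0.2,0],[0,0,0,0],[0,0,0,0]],
  ],
)

```text
t: 31.58
tool_pos: [0.4216, -0.1455, 0.013]
orientation: [-2.721, -1.569, 0.0]
force: [0.5, -0.2, -0.2]
opening: 0.0601
```

carry_out(
  commands=[
    [[0,0,0.2,0],[0,0,0.1,0],[0,0,0,0],[0,0,0,0]],
  ],
)

```text
t: 31.92
tool_pos: [0.4217, -0.1455, 0.0101]
orientation: [-2.721, -1.569, 0.0]
force: [0.0, 0.6, -0.6]
opening: 0.06
```

```bash
python3 - <<'E'
from h import *
goto(.422,-.146,.01,-30)
s=robot.read_camera("side")[:,:,::-1]
cv2.imwrite("pics/p28.png",cv2.resize(np.ascontiguousarray(s[220:300,210:290]),(600,600),interpolation=2))
E
```

```text
at [ 0.4217 -0.1455  0.0101] yaw -30.1 t 31.92 open 0.0600 F [ 0.   0.6 -0.6] q [-0.45 -0.1   2.09 -0.    1.15  0.08]
 roll first -0.1 (0.0 rows); then shift cm in new tool axes [-0.03  0.05  0.01] rows 0.0
```

View pics/p28.png

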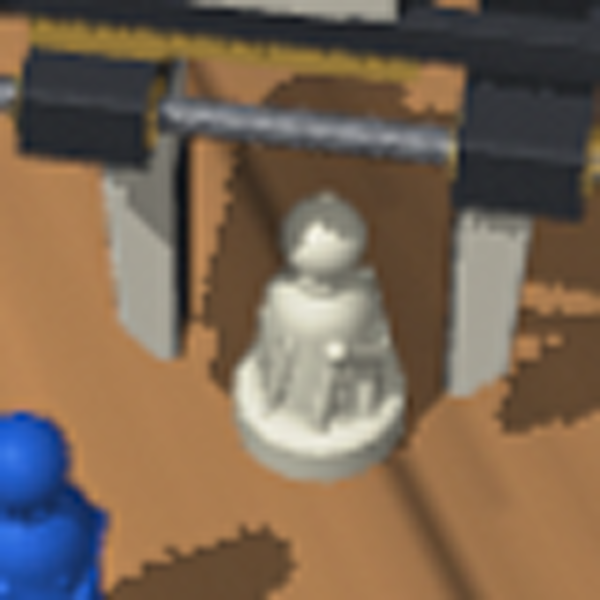

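carry_out(
  commands=[
    [[0,0,0,0],[0,0,0,0],[0,0,0,0],[0,0,0,0],[0,0,0,0],[0,0,0,0],[0,0,0,0],[0,0,0,0],[0,0,0,0]],
  ],
  claw=1.8,
  grip_force=5,
)

```text
t: 32.72
tool_pos: [0.4219, -0.1456, 0.0103]
orientation: [2.721, 1.57, 0.0]
force: [0.2, -0.3, 1.0]
opening: 0.0257
```

```bash
python3 - <<'E'
from h import *
goto(.422,-.146,.01,-30)
s=robot.read_camera("side")[:,:,::-1]
cv2.imwrite("pics/p29.png",cv2.resize(np.ascontiguousarray(s[220:300,210:290]),(600,600),interpolation=2))
E
```

```text
at [ 0.4219 -0.1456  0.0103] yaw -30.1 t 32.72 open 0.0257 F [ 0.2 -0.3  1. ] q [-0.45 -0.1   2.09 -0.    1.15  0.08]
 roll first -0.1 (0.0 rows); then shift cm in new tool axes [-0.03  0.03  0.03] rows 0.0
```

View pics/p29.png

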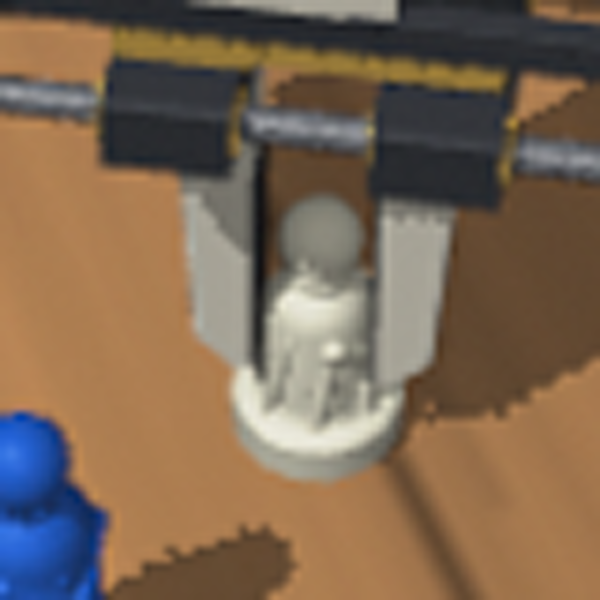

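carry_out(
  commands=[
    [[0,0,0,0],[0,0,0,0],[0,0,0,0],[0,0,-0.3,0],[0,0,-1.5,0],[0,0,-3,0],[0,0,-3,0],[0,0,-3,-6.3],[0,0,-3,-6.3],[0,0,-2.5,-6.3],[0,0,-0.7,-6.3],[0,0,0,-6.5],[0,0,0,0],[0,0,0,0]],
  ],
  claw=1.8,
  grip_force=15,
)

```text
t: 33.93
tool_pos: [0.4216, -0.1455, 0.1801]
orientation: [-2.193, -2.249, 0.0]
force: [0.1, -0.7, 0.4]
opening: 0.0253
```

```bash
python3 -c "
from h import *
goto(.6439,.153,.18,1.6)"
```

```text
at [ 0.4216 -0.1455  0.1801] yaw 1.4 t 33.93 open 0.0253 F [ 0.1 -0.7  0.4] q [-0.45 -0.29  1.93 -0.    1.51 -0.47]
 roll first -0.2 (0.0 rows); then shift cm in new tool axes [2.921e+01 2.305e+01 1.000e-02] rows 8.9
```

carry_out(
  commands=[
    [[1.46,1.15,0,0],[2.92,2.305,0,0],[2.92,2.305,0,0],[2.92,2.305,0,0],[2.92,2.305,0,0],[2.92,2.305,0,0],[2.92,2.305,0,0],[2.92,2.305,0,0],[2.92,2.305,0,0],[2.92,2.305,0,0],[1.46,1.15,0,0],[0,0,0,0],[0,0,0,0],[0,0,0,0]],
  ],
)

```text
t: 35.1
tool_pos: [0.643, 0.1524, 0.1791]
orientation: [-2.191, -2.25, 0.003]
force: [0.4, -0.5, -0.9]
opening: 0.0254
```

carry_out(
  commands=[
    [[0,0,2,0],[0,0,3,0],[0,0,3,0],[0,0,2,0],[0,0,1.5,0],[0,0,1,0],[0,0,0.7,0],[0,0,0,0],[0,0,0,0]],
  ],
)

```text
t: 35.85
tool_pos: [0.644, 0.1525, 0.049]
orientation: [2.19, 2.252, 0.001]
force: [0.3, 0.4, 0.0]
opening: 0.0255
```

```bash
python3 - <<'E'
from h import *
goto(.6439,.153,.0363,1.6)
s=robot.read_camera("side")[:,:,::-1]
cv2.imwrite("pics/p30.png",cv2.resize(np.ascontiguousarray(s[80:190,240:350]),None,fx=5,fy=5,interpolation=2))
E
```

```text
at [0.644  0.1525 0.049 ] yaw 1.6 t 35.85 open 0.0255 F [0.3 0.4 0. ] q [ 0.16  0.41  1.45 -0.    1.29  0.13]
 roll first -0.0 (0.0 rows); then shift cm in new tool axes [ 0.05 -0.01  1.27] rows 0.3
```

View pics/p30.png

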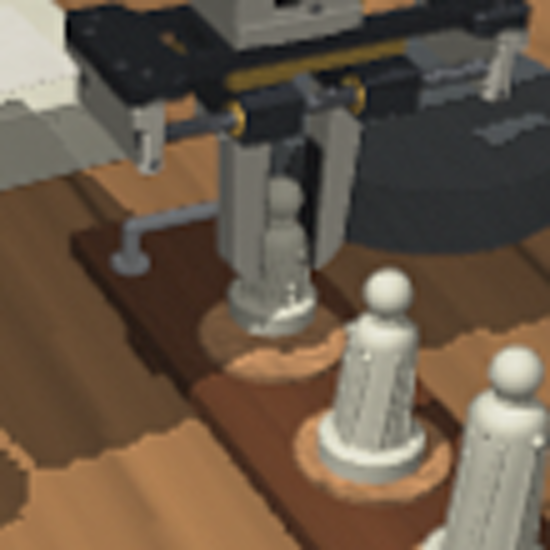

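carry_out(
  commands=[
    [[0,0,0.5,0],[0,0,0.4,0],[0,0,0.2,0],[0,0,0.1,0],[0,0,0,0],[0,0,0,0]],
  ],
)

```text
t: 36.4
tool_pos: [0.6438, 0.153, 0.0363]
orientation: [-2.189, -2.253, 0.0]
force: [-1.4, -0.5, 1.2]
opening: 0.0256
```

carry_out(
  commands=[
    [[0,0,0.1,0],[0,0,0,0],[0,0,0,0]],
  ],
)

```text
t: 36.65
tool_pos: [0.6438, 0.153, 0.0363]
orientation: [2.189, 2.253, 0.0]
force: [-4.8, -1.3, 7.3]
opening: 0.0251
```

carry_out(
  commands=[
    [[0,0,0.1,0],[0,0,0,0],[0,0,0,0]],
  ],
)

```text
t: 36.9
tool_pos: [0.6439, 0.153, 0.0362]
orientation: [2.189, 2.253, 0.0]
force: [-8.0, -1.7, 14.2]
opening: 0.0252
```

carry_out(
  commands=[
    [[0,0,-0.2,0],[0,0,0,0],[0,0,0,0]],
  ],
)

```text
t: 37.15
tool_pos: [0.6441, 0.153, 0.0363]
orientation: [2.189, 2.253, 0.001]
force: [0.2, 0.3, 1.9]
opening: 0.0255
```

carry_out(
  commands=[
    [[0,0,0,0],[0,0,0,0],[0,0,0,0],[0,0,0,0],[0,0,0,0],[0,0,0,0],[0,0,-1,0],[0,0,-3,0],[0,0,-4,0],[0,0,-4,0],[0,0,-4,0],[0,0,-2,0],[0,0,0,0]],
  ],
  claw=6.0,
)

```text
t: 38.23
tool_pos: [0.6472, 0.1535, 0.2256]
orientation: [2.184, 2.248, 0.016]
force: [1.3, 0.1, -0.1]
opening: 0.0596
```

carry_out(
  commands=[
    [[3,-3,0,0],[3,-3,0,0],[3,-3,0,0],[3,-3,0,0],[3,-3,0,0],[3,-3,0,0],[0,-3,0,0],[0,0,0,0],[0,0,0,0],[0,0,0,0],[0,0,0,0]],
  ],
)

```text
t: 39.15
tool_pos: [0.433, 0.3233, 0.2164]
orientation: [2.19, 2.252, 0.001]
force: [0.2, -0.7, 0.1]
opening: 0.0599
```

```bash
python3 - <<'E'
from h import *
goto(.6439,.153,.0363,1.6)
s=robot.read_camera("side")[:,:,::-1];a=robot.read_camera("top")[:,:,::-1]
cv2.imwrite("pics/p31.png",np.hstack([cv2.resize(np.ascontiguousarray(s[90:290,240:420]),(405,450),interpolation=2),cv2.resize(np.ascontiguousarray(a[80:260,140:330]),(390,370),interpolation=2)[:450] if 0 else cv2.copyMakeBorder(cv2.resize(np.ascontiguousarray(a[80:260,140:330]),(390,370),interpolation=2),0,80,0,0,0)]))
print("bowl",ray("top",(178,221),.03))
D=[(.1551,.6456),(.0600,.6483),(-.0353,.6510),(-.1305,.6536)]
for k,(y,x) in zip(["shortest","short","tall","tallest"],D):
    uv=proj("top",[x,y,.036]); f=plinth("top",np.ascontiguousarray(a),uv,SP[k][1],.035)
    print(k,((f[0]-[x,y])*1000).round(1),f[1])
E
```

```text
at [0.433  0.3233 0.2164] yaw 1.6 t 39.15 open 0.0599 F [ 0.2 -0.7  0.1] q [ 0.55 -0.04  1.64 -0.    1.54  0.52]
 roll first -0.0 (0.0 rows); then shift cm in new tool axes [-17.61  20.6   18.03] rows 7.8
bowl [0.44855677 0.12393397 0.03      ]
shortest [-2.5  0.7] 0.5588235294117647
short [-2.8 -0.4] 0.5925925925925926
tall [-1.9  2.3] 0.5408163265306123
tallest [-0.3  0.3] 0.46551724137931033
```

View pics/p31.png

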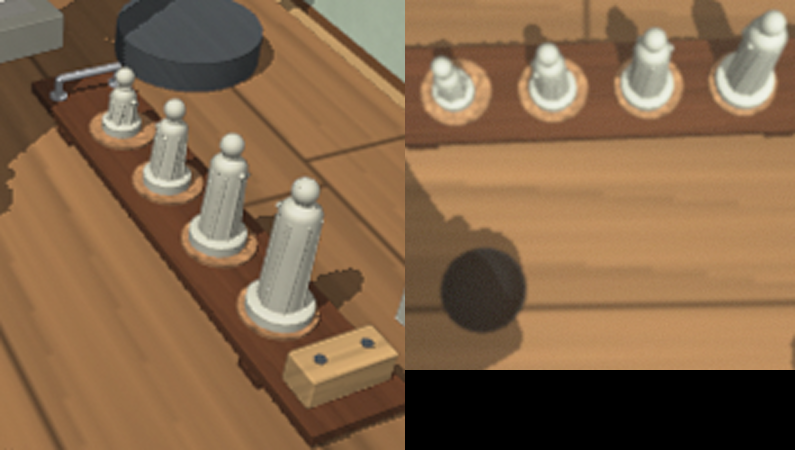

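All four stand upright, centred to within about 3 mm and in order of height from the stop block. The bowl has not moved and the arm is clear.

```bash
python3 -c "
from plant import robot
print(robot.close_job())"
```

```text
the job is handed in; nothing more can be done
None
```

I stood the four figures on the cork discs in order of height, tallest beside the stop block and shortest beside the handle, and handed the job in at about 39 s of the 128 s.

**Final checks:**
- In the last top and side pictures all four stand upright.
- Circle fits in the top picture put each figure within about 3 mm of its disc centre. Those fits rest on only about half the outline points.
- By eye, the bowl is where it was in the first picture; I did not measure it again.
- The green and blue look-alikes were not touched. The gripper was about 0.2 m up and clear of everything at hand-in.

**What disagreed:**
- The two cameras differed by about 3–5 mm, so I used the average.
- Both pictures showed the fingertips 15–20 mm higher than the reported tool position implied. For the shortest figure I lowered the reported fingertip height below zero in small steps, and there was no table contact. I set grip heights from the pictures and set-down heights from the rise relative to each pick-up. I confirmed each set-down by the contact force before release; the shortest was pressed hardest, at about 14 N.

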